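Set and clamp the slotted ledge of the inclined slide stand

ROBOT

A 7-joint arm with a two-finger parallel gripper is mounted at the origin on a cart in front of the work surface, level with it; the furniture and walls round the work are solid. World frame = base frame: x ahead of the robot, y to its left, z up, the work surface at z = 0. Lengths are in m, angles in rad, forces in N, time in s.
With the tool pointing down it reaches from about 0.4 to 0.925 m from the base axis. Payload 5.6 kg.
Tool frame: the origin (TCP) lies on the centre line of the jaws, within the pads' length; the fingertips stand 17 mm ahead of it and the grasp point (between the pads) lies 2 mm behind it; z points along the fingers, y is the line along which they close (so a half turn about z gives the same grasp; the last joint's range is limited). The gripper opens to 85 mm and grips with 20 to 120 N. Pads are 22 mm wide; open, the fingers measure 114 mm over their backs; the gripper's body (76 mm by 85 mm) begins 54 mm behind the grasp point. The pads swing forward as they close: fully open they stand 13 mm farther back than shut.
Start: joints at [1.128, 0.468, -0.012, 1.603, 0.006, 1.071, -0.056], TCP at [0.253, -0.599, 0.248] pointing down, gripper open.
Joint ranges: [-2.53, 2.53], [-0.31, 2.02], [-1.57, 1.55], [0.28, 2.44], [-1.29, 4.43], [0.15, 1.84], [-2.92, 2.92]. Speed limits (rad/s): [2.57, 2.57, 3.14, 3.14, 3.14, 3.14, 3.14].

INTERFACE

Orientations are given as a rotation vector (axis times angle).
In Python, from rig import bot, optics gives the robot as it stands. The module is installed in compiled form; this text tells all that it offers.
- The arm moves only by the tool move_arm, never from a script. Its argument "targets" is a list of rows, each an object of numbers: "rx", "ry", "rz": the turn, a rotation vector about the tool's x, y, z in rad; "dx", "dy", "dz": the shift along the tool's x, y, z in cm; "jaw": the closure in counts, from 0 (fully open) to 255 (shut). In form: [{"rx": .., "ry": .., "rz": .., "dx": .., "dy": .., "dz": .., "jaw": ..}, ...]. A call has 1 to 8 rows; each row shifts and turns the commanded pose from where the row before left it, along the tool's axes as they then stand; what a row does not reach is not made up. A row lasts 1/8 s, in which the tool goes at most 62.5 mm and 10.7 degrees, less where a joint would pass 70% of its speed; a pose out of reach is approached as far as the arm can. A call with a gripper value outside its range is refused whole. The fingers move at their own pace and stop on an object; "squeeze" is the grip in N (left out, the last holds). Time passes only in rows, so rows that do not move let the fingers close. It gives the time, the measured TCP pose, the force, the opening and the grip force at its end, in the units of the state.
- bot.observe(): the state, without advancing time (a new reading comes with each control period).
- optics.read_camera(name): name is "scene" or "top" or "wrist"; returns a dict with "pixels" (420x560x3 uint8, red, green, blue), "z_map" (420x560 float32, m along the optical axis (not along the pixel's ray), 0 where there is no reading), "camera_matrix" (3x3 intrinsics, pixels), "R" (3x3) and "t" (3): a world point X has camera coordinates R X + t. Camera axes: x right, y down, z forward; pixel columns grow to the right and rows downward; lengths in m; the calibration is good to about 2 mm. A picture is of the moment at which its call begins.
- bot.close_job(): hands the job in; it is judged then, once.
The state is a dict: "time": time; "joint_positions": joint angles; "qvel": joint speeds; "tau": joint torques, N m; "ee_pos": TCP position; "tcp_rot": TCP orientation; "force": force on the tool from outside, world axes, zero at the start; "torque": the same for the moment, N m; "gripper_width": finger opening in m; "finger_force": force on a finger pad.
Only numpy, scipy, OpenCV 4.12 (cv2) and the standard library are available. Lean on these libraries where they do the work, as an engineer would, in place of code of your own. Each camera call takes 0.05 s, during which the arm holds its last target. There are 200 camera calls.

TASK

Set up the sloping stand: slide its slotted ledge plate up until its pointer is level with the line of the index clip on the board's left edge, and only then turn both wing screws clockwise until they are tight. With the ledge clamped at the mark, lay the stack of glass slides flat on the board, its long side running up the slope and its lower end resting on the ledge near the middle. Do not shift the index clip or the vials, dropper bottle and loupe standing about.

Things in the scene. Friction and masses are not known exactly. Their poses are not given: they have to be found in the camera images.
- lip_center (a point): Centre of the ledge's upright steel lip: 8 mm thick (x), 170 mm long (y), 26 mm tall from the board's face (z), free on both sides, so it can be pinched across its thickness. It is the top edge of a slotted steel plate, 4 mm thick, that reaches 142 mm down the slope. Axes of the board: x up the slope, y left along the ledge, z out of its face.
- ledge_foot (a point): Foot of the lip's upper side, mid-length, on the face of the sloping grey board (320 x 240 mm, tilted 25 degrees, low edge towards the robot, stand fixed). Things on the ledge rest their lower edge here. Bare board goes on at least 75 mm up the slope. Axes of the board: x up the slope, y left along the ledge, z out of its face.
- pointer (a point): Tip of the small pointer with a dark line, on the left end of the ledge plate, moving with it. Axes of the board: x up the slope, y left, z out of its face.
- mark (a point): Dark line of the index clip (aluminium, 14 x 22 mm, small round screw on top) on the board's left edge, by the scale; the pointer must come level with it (same x up the slope). Axes of the board: x up the slope, y left, z out of its face.
- ledge_plate (a joint): Position of the ledge plate up the slope in m, 0 at the bottom, 0.085 at the top. It stays where it is left. Sliding it up takes about 7 N while the screws are slack; once a screw is past about 1.0 rad its washer grips the plate and it no longer slides (over 30 N).
- index_clip (a joint): Position of the index clip up the slope in m; pointer and line are level when joint ledge_plate has this same value. The clip stays where it is.
- left_screw_grip (a point): Centre of the left wing screw's wing, +y side of the ledge, 110 mm from the other: 8 mm thick (its x), 40 mm long (its y), 22 mm tall, 13 to 35 mm out of the board's face, on a 17 mm hub. It turns on the spot about its z, square to the board; the plate slides under it. At joint value 0.7 its x and y are the board's; at 0 they are 0.7 rad anticlockwise of these.
- left_screw (a joint): Turn of the left wing screw in rad: grows clockwise seen from above the board; 0 slack, 1.4 hard against its stop (tight). Its washer begins to grip the plate at about 1.0 rad. About 0.09 N m to turn, rising to 0.17 N m at the stop; stays where it is left.
- right_screw_grip (a point): Centre of the right wing screw's wing, -y side of the ledge, 110 mm from the other: 8 mm thick (its x), 40 mm long (its y), 22 mm tall, 13 to 35 mm out of the board's face, on a 17 mm hub. It turns on the spot about its z, square to the board; the plate slides under it. At joint value 0.7 its x and y are the board's; at 0 they are 0.7 rad anticlockwise of these.
- right_screw (a joint): Turn of the right wing screw in rad: grows clockwise seen from above the board; 0 slack, 1.4 hard against its stop (tight). Its washer begins to grip the plate at about 1.0 rad. About 0.09 N m to turn, rising to 0.17 N m at the stop; stays where it is left.
- slides_center (a point): Centre (half-way up) of the stack of clear glass microscope slides, one rigid block 26 mm (x) by 76 mm (y) by 10 mm (z), lying flat on a thin dark mat (1.5 mm) on the worktop; about 35 to 65 g.
- slides: The same stack of slides; origin at the centre of its underside, y along its 76 mm length, z out of its flat face.
- cap_vial: Bystander: small glass vial with a light screw cap, standing, 25 mm wide, 47 mm tall; origin at the centre of its underside. To be left alone.
- low_vial: Bystander: small glass vial with a screw cap, standing, 25 mm wide, 47 mm tall; origin at the centre of its underside. To be left alone.
- tall_vial: Bystander: slim glass vial with a screw cap, standing, 28 mm wide, 84 mm tall; origin at the centre of its underside. To be left alone.
- eyepiece_ring: Bystander: black ring-shaped eye loupe, 37 mm wide, 18 mm tall; origin at the centre of its underside. To be left alone.
- dropper_bottle: Bystander: glass dropper bottle with a dark rubber bulb, standing, 33 mm wide, 112 mm tall; origin at the centre of its underside. To be left alone.
Mind the look-alikes: they are no part of the job. Of the things that look like the slides, the larger one is meant.

How it is judged:
On the way, in this order (a step that is already met when the one before it is completed fails the run):
1. the ledge plate's pointer stands level with the index clip's line (within 4 mm) while both screws are still slack (under 0.9 rad) (x of pointer in the frame of mark between -0.004 and 0.004 m and value of joint each of left_screw, right_screw below 0.9 rad), for 0.2 s.
2. both wing screws are tight (over 1.2 rad), the pointer still level with the line within 4 mm (x of pointer in the frame of mark between -0.004 and 0.004 m and value of joint each of left_screw, right_screw above 1.2 rad), for 0.2 s.
3. the stack of slides lies on the board with its lower end on the ledge (all of step 2 and x of slides_center in the frame of ledge_foot between 0.034 and 0.042 m and y of slides_center in the frame of ledge_foot between -0.06 and 0.06 m and z of slides_center in the frame of ledge_foot between 0.001 and 0.009 m and angle between the y axis of slides and the x axis of ledge_foot, either way round below 0.2 rad and angle between the z axis of slides and the z axis of ledge_foot, either way round below 0.12 rad), for 0.2 s.
At the end, for the whole second after the job is handed in: Pointer level with the index line within 4 mm; both wing screws past 1.2 rad; slides at rest, flat on the board (0.12 rad), length up the slope (0.2 rad), centre 34 to 42 mm above the lip's foot, within 60 mm of the ledge's middle (all of step 3 and linear speed of slides below 0.02 m/s); the robot touches nothing.
It fails at once if the index clip is shifted by more than 3 mm (distance of mark from where it was at the start of the episode above 0.003 m).
It fails at once if a vial, the dropper bottle or the loupe is moved by more than 20 mm (distance of any of cap_vial, low_vial, tall_vial, eyepiece_ring, dropper_bottle from where it was at the start of the episode above 0.02 m).
It also fails if it takes over 72 s, if anything falls off the work surface, if the arm or the gripper's body presses on something with over 40 N, if the wrist force passes 120 N, or if a joint passes its speed limit or range.

## Working session

There is one attempt and no reset: what is moved stays moved. The work goes in short steps, Python scripts to look and compute and a tool call to move; the robot and the scene stay as the last step left them, time stands still between calls to the robot, and variables do not carry over. Pictures are saved under pics/ and viewed, at most 10 in all, crops included, and the job is handed in when it is done.

Besides the shell and the picture viewer there is one more tool, called as name(argument=value, ...) on one line, values as JSON. move_arm: Moves the arm, as the interface text tells. Its arguments: {"type":"object","properties":{"targets":{"type":"array"},"squeeze":{"type":"number"}},"required":["targets"]}

```bash
mkdir -p pics; cat > h.py <<'E'
from rig import bot, optics
import numpy as np, cv2
from scipy.spatial.transform import Rotation as Rn
def cam(n):
    c=optics.read_camera(n); c['K']=np.array(c['camera_matrix']);c['R']=np.array(c['R']);c['t']=np.array(c['t']);return c
def pt(c,u,v,z=None):
    z=c['z_map'][int(v),int(u)] if z is None else z
    return c['R'].T@(np.linalg.inv(c['K'])@[u,v,1]*z-c['t'])
def cloud(c):
    h,w=c['z_map'].shape; u,v=np.meshgrid(np.arange(w),np.arange(h))
    r=np.stack([u,v,np.ones_like(u)],-1)@np.linalg.inv(c['K']).T*c['z_map'][...,None]
    return (r-c['t'])@c['R']
def proj(c,X):
    p=c['K']@(c['R']@np.asarray(X)+c['t']);return p[:2]/p[2]
def save(c,n,crop=None,s=1):
    im=cv2.cvtColor(c['pixels'],cv2.COLOR_RGB2BGR)
    if crop: x0,y0,x1,y1=crop; im=im[y0:y1,x0:x1]
    cv2.imwrite('pics/'+n,cv2.resize(im,None,fx=s,fy=s,interpolation=cv2.INTER_CUBIC))
E
python3 - <<'E'
from h import *
print(bot.observe())
a=cam('top');b=cam('scene')
save(a,'top.png',s=1.4);save(b,'scene.png',s=1.4)
import pickle;pickle.dump((a,b),open('s.pkl','wb'))
for c in(a,b):print(-c['R'].T@c['t'],c['R'][2],c['K'][0,0])
E
```

```text
{'time': 0.0, 'joint_positions': array([ 1.12800006,  0.46837515, -0.01159719,  1.60362121,  0.00600948,
        1.0714179 , -0.05629708]), 'qvel': array([ 1.17684389e-03, -1.86002184e-03, -4.36335567e-05, -9.83152194e-04,
       -5.17127654e-04, -2.89062163e-04, -5.59320521e-04]), 'tau': array([ 2.90450298e-04, -5.32384336e+01,  2.17086682e-02, -2.51297039e+01,
        1.15022482e-02,  7.84300617e-03,  2.62880883e-05]), 'ee_pos': array([ 0.25272639, -0.59828027,  0.24734063]), 'tcp_rot': array([-3.07736707e+00, -6.23388251e-01,  7.64195306e-04]), 'force': array([-0.32656138, -0.59017947, -0.28627001]), 'torque': array([-0.0072357 ,  0.01719971,  0.02387455]), 'finger_force': 0.0, 'gripper_width': 0.08567612707219743}
[0.35634959 0.01201836 1.19855983] [ 0.09434831  0.00157026 -0.99553801] 444.6404147710104
[-0.1996045  -0.59762031  0.48733435] [ 0.66870522  0.62341429 -0.40520112] 448.10602505741724
```

View pics/top.png

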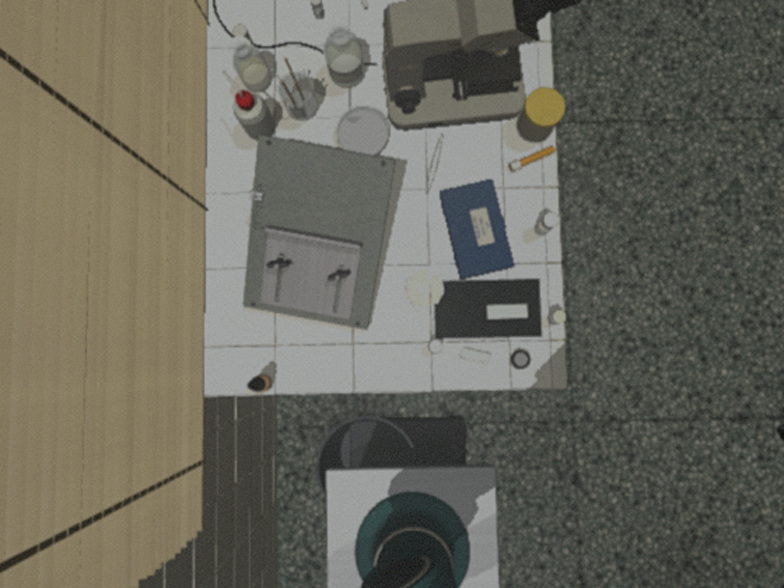

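View pics/scene.png

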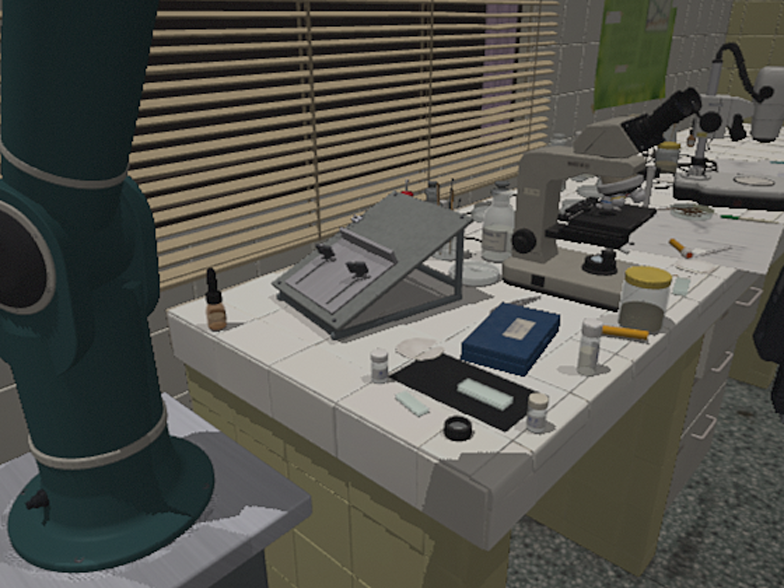

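The top view shows the board (corners about (262,137), (405,158), (368,327), (245,303)), the lip along (262,230)-(362,245), the wings at (280,263) and (340,274), and the clip at (257,196). The slides lie on the mat at (507,311); a smaller slide, the look-alike, is at (476,354).

```bash
python3 - <<'E'
from h import *
import pickle
a,b=pickle.load(open('s.pkl','rb'))
P=cloud(a)
# board plane from bare upper region
m=np.zeros(P.shape[:2],np.uint8)
cv2.fillPoly(m,[(np.array([[270,150],[385,165],[365,235],[275,220]])/1.4).astype(int)],1)
Q=P[m>0];c=np.median(Q,0);
for _ in range(3):
    c=Q.mean(0);n=np.linalg.svd(Q-c)[2][2];n*=np.sign(n[2]);d=(Q-c)@n;Q=Q[abs(d)<.004]
print('n',n,'tilt',np.degrees(np.arccos(n[2])),'c',c,len(Q),d.std())
x=np.array([0,0,1.])-n*n[2];x/=np.linalg.norm(x);y=np.cross(n,x)
B=np.stack([x,y,n],1);print('yaw',np.degrees(np.arctan2(x[1],x[0])))
L=(P-c)@B
big=np.zeros_like(m);cv2.fillPoly(big,[(np.array([[245,125],[415,150],[375,335],[235,310]])/1.4).astype(int)],1)
on=(big>0)&(abs(L[...,2])<.006)
print('board x',np.percentile(L[on][:,0],[.5,99.5]),'y',np.percentile(L[on][:,1],[.5,99.5]))
hi=((big>0)&(L[...,2]>.012)&(L[...,2]<.05)).astype(np.uint8)
k,lab,st,ce=cv2.connectedComponentsWithStats(hi)
for i in range(1,k):
    if st[i,4]>4:
        q=L[lab==i];print(st[i],q.mean(0),q.min(0),q.max(0))
np.savez('board.npz',B=B,c=c)
# rectified color view of board from both cams
for nm,cc in(('t',a),('s',b)):
    W=np.array([[.2,.16],[ -.2,.16],[-.2,-.14],[.2,-.14]])
    src=np.array([proj(cc,c+B@[u,v,0]) for u,v in W],np.float32)
    dst=np.array([[(.16-v)*1500,(.2-u)*1500] for u,v in W],np.float32)
    H=cv2.getPerspectiveTransform(src,dst)
    o=cv2.warpPerspective(cv2.cvtColor(cc['pixels'],cv2.COLOR_RGB2BGR),H,(450,600))
    cv2.imwrite(f'rect_{nm}.png',o)
cv2.imwrite('pics/rect.png',cv2.resize(np.hstack([cv2.imread('rect_t.png'),cv2.imread('rect_s.png')]),None,fx=.88,fy=.88))
# slides on mat
for nm,cc in(('top',a),('scene',b)):
    g=cv2.cvtColor(cc['pixels'],cv2.COLOR_RGB2GRAY)
    s=((g>120)).astype(np.uint8)
    k,lab,st,ce=cv2.connectedComponentsWithStats(s)
    tgt=np.array([507,311])/1.4 if nm=='top' else np.array([486,394])/1.4
    i=lab[int(tgt[1]),int(tgt[0])];print(nm,st[i],ce[i],g[int(tgt[1]),int(tgt[0])])
    ct=cv2.findContours((lab==i).astype(np.uint8),0,1)[0][0].reshape(-1,2)
    R,t,K=cc['R'],cc['t'],cc['K'];o=-R.T@t
    r=np.c_[ct,np.ones(len(ct))]@np.linalg.inv(K).T@R
    w=o+r*((.0115-o[2])/r[:,2])[:,None]
    print(cv2.minAreaRect(w[:,:2].astype(np.float32)*1000), cv2.boxPoints(cv2.minAreaRect(w[:,:2].astype(np.float32)*1000)))
    # other standing things: heights
Z=P[...,2]
obj=((Z>.012)&(P[...,0]>.3)&(P[...,0]<.75)&(P[...,1]<-.0)).astype(np.uint8)
k,lab,st,ce=cv2.connectedComponentsWithStats(obj)
for i in range(1,k):
    if st[i,4]>15:q=P[lab==i];print(st[i],np.median(q,0).round(3),q.min(0).round(3),q.max(0).round(3))
E
```

```text
n [-0.73807755  0.14892288  0.6580756 ] tilt 48.84672807258599 c [0.64702556 0.14197959 0.13397662] 243 0.0016998213400201963
yaw -11.407484993164031
board x [-0.18487098  0.02047634] y [-0.13000265  0.16317329]
[ 177  137   99   57 2993] [-0.06433142  0.00342334  0.02998181] [-0.11928098 -0.11628575  0.01200072] [-0.01693095  0.12707107  0.04999873]
[168 186   8  21 126] [-0.20425702  0.14914709  0.03177325] [-0.22485076  0.13793801  0.0120817 ] [-0.18740211  0.16167269  0.04998923]
[265 202  11  22 135] [-0.20263648 -0.12176895  0.03067208] [-0.22572412 -0.13177478  0.01243025] [-0.18057191 -0.11198642  0.04958656]
top [348 217  29  11 268] [361.5858209  222.18283582] 157
((438.163330078125, -192.96409606933594), (25.02067756652832, 75.49463653564453), 1.0422849655151367) [[ 424.9684  -155.45059]
 [ 426.3417  -230.93274]
 [ 451.35825 -230.4776 ]
 [ 449.98495 -154.99545]]
scene [327 271  39  21 386] [346.06217617 280.92227979] 177
((434.03240966796875, -195.19607543945312), (34.135589599609375, 79.06562805175781), 0.9782627820968628) [[ 416.29214 -155.96042]
 [ 417.64206 -235.01453]
 [ 451.77267 -234.43173]
 [ 450.42276 -155.37762]]
[364 107  33  16 175] [ 0.732 -0.243  0.018] [ 0.711 -0.297  0.012] [ 0.75  -0.208  0.027]
[ 314  128   54   72 2635] [ 0.595 -0.137  0.033] [ 0.501 -0.208  0.012] [ 0.691 -0.069  0.041]
[382 152  17  16 174] [ 0.594 -0.261  0.081] [ 0.584 -0.279  0.013] [ 0.611 -0.252  0.088]
[348 217  29  11 175] [ 0.436 -0.191  0.014] [ 0.425 -0.23   0.012] [ 0.451 -0.155  0.019]
[392 222  13  10 102] [ 0.423 -0.279  0.046] [ 0.411 -0.295  0.013] [ 0.435 -0.27   0.053]
[306 243  10  10  78] [ 0.374 -0.052  0.047] [ 0.361 -0.064  0.013] [ 0.385 -0.04   0.053]
[365 250  14  14  98] [ 0.345 -0.214  0.017] [ 0.329 -0.232  0.012] [ 0.364 -0.197  0.025]
```

View pics/rect.png

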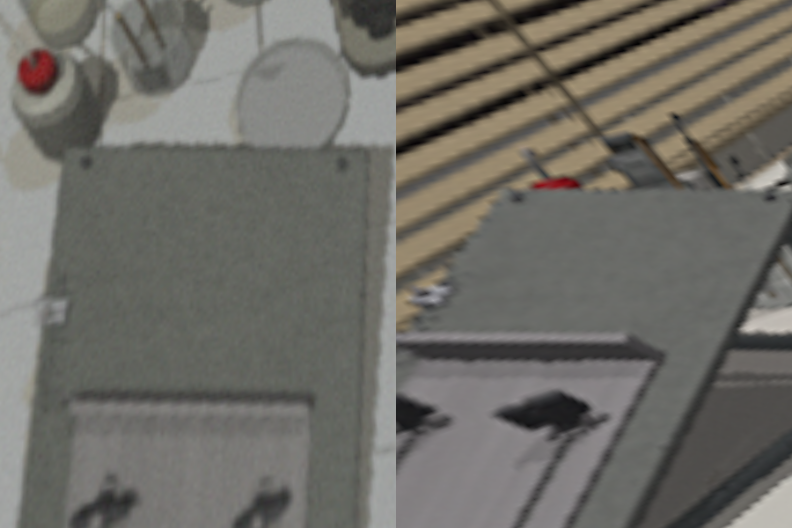

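The rectified view is skewed because the plane fit is wrong (tilt 48.8° instead of 25°), so I'll refit it robustly.

```bash
cat > board.py <<'E'
from h import *
import pickle
a,b=pickle.load(open('s.pkl','rb'))
P=cloud(a)
m=np.zeros(P.shape[:2],np.uint8)
cv2.fillPoly(m,[(np.array([[272,150],[390,168],[370,235],[275,220]])/1.4).astype(int)],1)
Q=P[m>0];Q=Q[Q[:,2]>.02]
A=np.c_[Q[:,:2],np.ones(len(Q))];w=np.ones(len(Q),bool)
rng=np.random.default_rng(0);best=None
for _ in range(300):
    i=rng.choice(len(Q),3,False)
    try:k=np.linalg.solve(A[i],Q[i,2])
    except: continue
    e=abs(A@k-Q[:,2])<.003
    if best is None or e.sum()>best.sum():best=e
k=np.linalg.lstsq(A[best],Q[best,2],rcond=None)[0]
n=np.array([-k[0],-k[1],1]);n/=np.linalg.norm(n)
yaw=np.arctan2(k[1],k[0]);print(len(Q),best.sum(),'tilt',np.degrees(np.arccos(n[2])),'yaw',np.degrees(yaw))
E
python3 - <<'E'
from board import *
print(Q[::150].round(3))
# image edges of board via intersection of rays with 25deg plane
def mk(yaw,c):
    t=np.radians(25);x=np.array([np.cos(t)*np.cos(yaw),np.cos(t)*np.sin(yaw),np.sin(t)]);y=np.array([-np.sin(yaw),np.cos(yaw),0]);return np.stack([x,y,np.cross(x,y)],1)
c=Q[best].mean(0);B=mk(yaw,c);L=(P-c)@B
d=np.median(L[m>0][:,2]);c=c+B[:,2]*d;L[...,2]-=d;print('c',c)
big=np.zeros_like(m);cv2.fillPoly(big,[(np.array([[245,125],[415,150],[375,335],[235,310]])/1.4).astype(int)],1)
on=(big>0)&(abs(L[...,2])<.006);print('board x',np.percentile(L[on][:,0],[.5,99.5]),'y',np.percentile(L[on][:,1],[.5,99.5]))
hi=((big>0)&(L[...,2]>.012)&(L[...,2]<.05)).astype(np.uint8)
n_,lab,st,ce=cv2.connectedComponentsWithStats(hi)
for i in range(1,n_):
    if st[i,4]>4:q=L[lab==i];print(st[i],q.mean(0).round(4),q.min(0).round(4),q.max(0).round(4))
np.savez('board.npz',B=B,c=c)
os=[]
for cc in(a,b):
    W=np.array([[.2,.16],[-.2,.16],[-.2,-.14],[.2,-.14]])
    src=np.array([proj(cc,c+B@[u,v,0]) for u,v in W],np.float32)
    dst=np.array([[(.16-v)*1300,(.2-u)*1300] for u,v in W],np.float32)
    os.append(cv2.warpPerspective(cv2.cvtColor(cc['pixels'],cv2.COLOR_RGB2BGR),cv2.getPerspectiveTransform(src,dst),(390,520)))
cv2.imwrite('pics/rect2.png',np.hstack(os))
E
```

```text
3880 3162 tilt 24.79428938038212 yaw -12.16268491787284
[[0.715 0.226 0.156]
 [0.699 0.154 0.154]
 [0.691 0.147 0.155]
 [0.685 0.099 0.155]
 [0.681 0.111 0.151]
 [0.679 0.156 0.145]
 [0.676 0.195 0.142]
 [0.667 0.032 0.152]
 [0.663 0.068 0.152]
 [0.662 0.103 0.141]
 [0.657 0.132 0.142]
 [0.654 0.16  0.137]
 [0.652 0.185 0.131]
 [0.647 0.207 0.131]
 [0.644 0.228 0.124]
 [0.634 0.05  0.14 ]
 [0.631 0.065 0.134]
 [0.627 0.075 0.131]
 [0.623 0.08  0.128]
 [0.618 0.08  0.125]
 [0.613 0.078 0.125]
 [0.609 0.073 0.121]
 [0.603 0.063 0.123]
 [0.598 0.054 0.123]
 [0.597 0.182 0.107]
 [0.587 0.057 0.117]]
c [0.64483528 0.13574947 0.13358181]
board x [-0.24093506  0.07546532] y [-0.10946988  0.12822397]
[189 162  69  17 311] [-0.0793  0.0098  0.0237] [-0.0854 -0.0752  0.0124] [-0.075   0.0953  0.0324]
[190 184  18   8  85] [-0.136   0.0622  0.0297] [-0.1436  0.0446  0.0128] [-0.1306  0.0845  0.0401]
[234 192  16   9  85] [-0.1356 -0.0463  0.0298] [-0.1474 -0.0639  0.0127] [-0.1274 -0.0282  0.0408]
```

View pics/rect2.png

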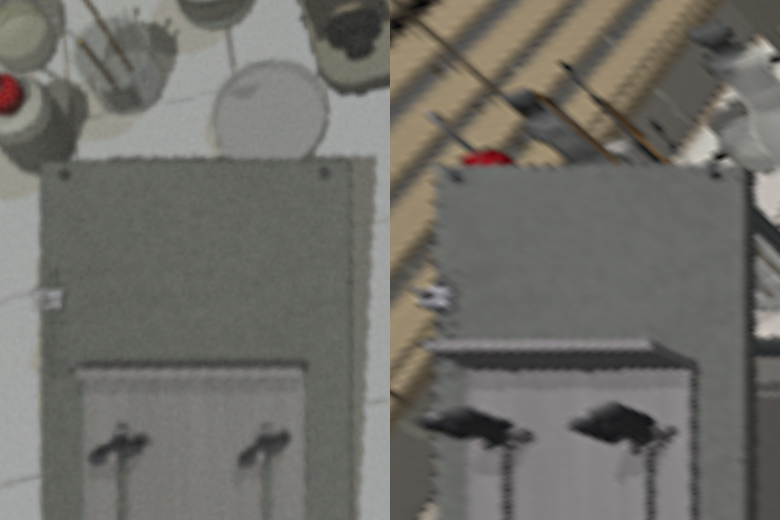

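```bash
cat >> h.py <<'E'
try:
    _f=np.load('board.npz');B=_f['B'];C=_f['c']
except Exception: pass
def bt(x,y,z,a=0):
    "board target: TCP at local x,y,z; tool y = board x turned by a about board normal"
    R0=np.stack([-B[:,1]*-1,B[:,0],-B[:,2]],1)  # x=+by, y=+bx, z=-n
    return C+B@[x,y,z], Rn.from_rotvec(a*B[:,2])*Rn.from_matrix(R0)
def delta(p,R,flip=True):
    s=bot.observe();R1=Rn.from_rotvec(s['tcp_rot'])
    c=[(R1.inv()*Q).as_rotvec() for Q in ([R,R*Rn.from_rotvec([0,0,np.pi])] if flip else [R])]
    for r in c: print('rot(tool) rad',r.round(4),'deg',np.degrees(np.linalg.norm(r)).round(1))
    print('shift cm now',((R1.inv().apply(p-s['ee_pos']))*100).round(2),'| after rot:',[((R1*Rn.from_rotvec(r)).inv().apply(p-s['ee_pos'])*100).round(2) for r in c])
def bstate():
    s=bot.observe();R1=Rn.from_rotvec(s['tcp_rot']).as_matrix()
    print('t',round(s['time'],2),'board xyz',(B.T@(s['ee_pos']-C)).round(4),'tooly in board',(B.T@R1[:,1]).round(3),'z',(B.T@R1[:,2]).round(3),'F(board)',(B.T@s['force']).round(1),'w',round(s['gripper_width'],4),'ff',round(s['finger_force'],1),'q',s['joint_positions'].round(2))
E
python3 - <<'E'
from h import *
print(np.linalg.det(np.stack([B[:,1],B[:,0],-B[:,2]],1)))
p,R=bt(-.079,.010,.14);print(p);delta(p,R)
E
```

```text
0.9999999999999999
[0.51911253 0.17307562 0.22707806]
rot(tool) rad [-0.4037  0.2084 -0.9432] deg 60.0
rot(tool) rad [0.246  0.4765 2.1411] deg 126.5
shift cm now [ 54.56 -60.69   2.13] | after rot: [array([81.02,  8.01,  5.98]), array([-81.02,  -8.01,   5.98])]
```

move_arm(targets=[{"rx": -0.0673, "ry": 0.0347, "rz": -0.1572}, {"rx": -0.0673, "ry": 0.0347, "rz": -0.1572}, {"rx": -0.0673, "ry": 0.0347, "rz": -0.1572}, {"rx": -0.0673, "ry": 0.0347, "rz": -0.1572}, {"rx": -0.0673, "ry": 0.0347, "rz": -0.1572}, {"rx": -0.0673, "ry": 0.0347, "rz": -0.1572}, {"dx": 5, "dy": 0.5}, {"dx": 6, "dy": 0.6}])

```text
invalid input
```

move_arm(targets=[{"dx": 6, "dy": 0.6}, {"dx": 6, "dy": 0.6}, {"dx": 6, "dy": 0.6}, {"dx": 6, "dy": 0.6}, {"dx": 6, "dy": 0.6}, {"dx": 6, "dy": 0.6}, {"dx": 6, "dy": 0.6}, {"dx": 6, "dy": 0.6}])

```text
invalid input
```

move_arm(targets=[{"dx": 6, "dy": 0.6}, {"dx": 6, "dy": 0.6}, {"dx": 6, "dy": 0.6}, {"dx": 3, "dy": 0.3, "dz": 2}, {"dz": 2}, {}])

```text
invalid input
```

```bash
python3 - <<'E'
from h import *
bstate();p,R=bt(-.079,.010,.12);delta(p,R)
w=cam('wrist');save(w,'w1.png',s=1.4)
print(proj(w,C+B@[-.079,.095,.026]),proj(w,C+B@[-.028,.12,.0]),-w['R'].T@w['t'],(w['z_map']>0).mean())
import pickle;pickle.dump(w,open('w1.pkl','wb'))
E
```

```text
t 0.1 board xyz [-0.1591 -0.8002  0.1998] tooly in board [ 0.52  -0.818 -0.244] z [-0.424  0.001 -0.906] F(board) [-0.4 -0.6 -0. ] w 0.0855 ff 0.0 q [ 1.13  0.47 -0.01  1.6   0.01  1.07 -0.06]
rot(tool) rad [-0.4037  0.2084 -0.9432] deg 60.0
rot(tool) rad [0.246  0.4765 2.1411] deg 126.5
shift cm now [ 55.25 -60.2    3.94] | after rot: [array([81.02,  8.01,  7.98]), array([-81.02,  -8.01,   7.98])]
[-2304.21408132 -2222.89961038] [-2837.03941456 -3073.48269621] [ 0.31748941 -0.57072909  0.37167742] 0.9959353741496598
```

View pics/w1.png

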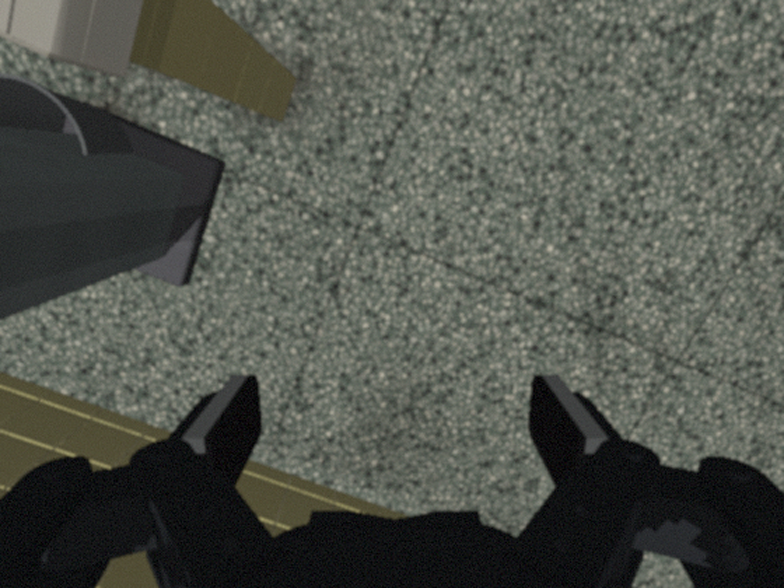

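The arm hadn't moved: the picture shows only floor and the fingers, which end near (245,380) and (540,380). Each row probably needs every key.

move_arm(targets=[{"rx": -0.0673, "ry": 0.0347, "rz": -0.1572, "dx": 0, "dy": 0, "dz": 0, "jaw": 0}, {"rx": -0.0673, "ry": 0.0347, "rz": -0.1572, "dx": 0, "dy": 0, "dz": 0, "jaw": 0}, {"rx": -0.0673, "ry": 0.0347, "rz": -0.1572, "dx": 0, "dy": 0, "dz": 0, "jaw": 0}, {"rx": -0.0673, "ry": 0.0347, "rz": -0.1572, "dx": 0, "dy": 0, "dz": 0, "jaw": 0}, {"rx": -0.0673, "ry": 0.0347, "rz": -0.1572, "dx": 0, "dy": 0, "dz": 0, "jaw": 0}, {"rx": -0.0673, "ry": 0.0347, "rz": -0.1572, "dx": 0, "dy": 0, "dz": 0, "jaw": 0}, {"rx": 0, "ry": 0, "rz": 0, "dx": 5, "dy": 0.5, "dz": 0, "jaw": 0}, {"rx": 0, "ry": 0, "rz": 0, "dx": 6, "dy": 0.6, "dz": 0, "jaw": 0}], squeeze=40)

```text
time: 1.15
ee_pos: [0.2852, -0.4929, 0.2521]
tcp_rot: [2.162, 1.74, 0.387]
force: [1.5, 0.5, 0.8]
gripper_width: 0.0853
finger_force: 0.0
```

move_arm(targets=[{"rx": 0, "ry": 0, "rz": 0, "dx": 6, "dy": 0.6, "dz": 0, "jaw": 0}, {"rx": 0, "ry": 0, "rz": 0, "dx": 6, "dy": 0.6, "dz": 0, "jaw": 0}, {"rx": 0, "ry": 0, "rz": 0, "dx": 6, "dy": 0.6, "dz": 0, "jaw": 0}, {"rx": 0, "ry": 0, "rz": 0, "dx": 6, "dy": 0.6, "dz": 0, "jaw": 0}, {"rx": 0, "ry": 0, "rz": 0, "dx": 6, "dy": 0.6, "dz": 0, "jaw": 0}, {"rx": 0, "ry": 0, "rz": 0, "dx": 6, "dy": 0.6, "dz": 0, "jaw": 0}, {"rx": 0, "ry": 0, "rz": 0, "dx": 6, "dy": 0.6, "dz": 0, "jaw": 0}, {"rx": 0, "ry": 0, "rz": 0, "dx": 6, "dy": 0.6, "dz": 0, "jaw": 0}])

```text
time: 2.15
ee_pos: [0.4298, -0.0311, 0.2724]
tcp_rot: [2.158, 1.744, 0.385]
force: [0.9, -1.7, 0.8]
gripper_width: 0.0857
finger_force: 0.0
```

move_arm(targets=[{"rx": 0, "ry": 0, "rz": 0, "dx": 6, "dy": 0.6, "dz": 0, "jaw": 0}, {"rx": 0, "ry": 0, "rz": 0, "dx": 6, "dy": 0.6, "dz": 0, "jaw": 0}, {"rx": 0, "ry": 0, "rz": 0, "dx": 6, "dy": 0.6, "dz": 0, "jaw": 0}, {"rx": 0, "ry": 0, "rz": 0, "dx": 4, "dy": 0.3, "dz": 2, "jaw": 0}, {"rx": 0, "ry": 0, "rz": 0, "dx": 0, "dy": 0, "dz": 2, "jaw": 0}, {"rx": 0, "ry": 0, "rz": 0, "dx": 0, "dy": 0, "dz": 0, "jaw": 0}])

```text
time: 2.9
ee_pos: [0.4583, 0.1473, 0.2859]
tcp_rot: [2.152, 1.748, 0.429]
force: [-0.1, -0.2, 0.0]
gripper_width: 0.0851
finger_force: 0.0
```

```bash
python3 - <<'E'
from h import *
bstate();p,R=bt(-.079,.010,.12);delta(p,R)
w=cam('wrist');save(w,'w2.png',s=1.4)
print(proj(w,C+B@[-.079,.095,.026])*1.4,proj(w,C+B@[-.028,.12,.0])*1.4,-w['R'].T@w['t'],(w['z_map']>0).mean())
import pickle;pickle.dump(w,open('w2.pkl','wb'))
E
```

```text
t 2.9 board xyz [-0.1031 -0.028   0.2162] tooly in board [ 1.    -0.     0.017] z [ 0.017  0.025 -1.   ] F(board) [-0.  -0.2  0. ] w 0.0851 ff 0.0 q [ 1.3  -0.31 -1.57  2.16 -0.18  0.57 -0.41]
rot(tool) rad [ 0.017  -0.0254  0.0001] deg 1.7
rot(tool) rad [ 0.0398  0.0267 -3.1411] deg 180.0
shift cm now [3.55 2.25 9.75] | after rot: [array([3.8 , 2.41, 9.62]), array([-3.8 , -2.41,  9.62])]
[428.73422293  91.23668514] [500.17759947  59.20878115] [0.41736368 0.22539844 0.39910453] 0.9960246598639456
```

View pics/w2.png

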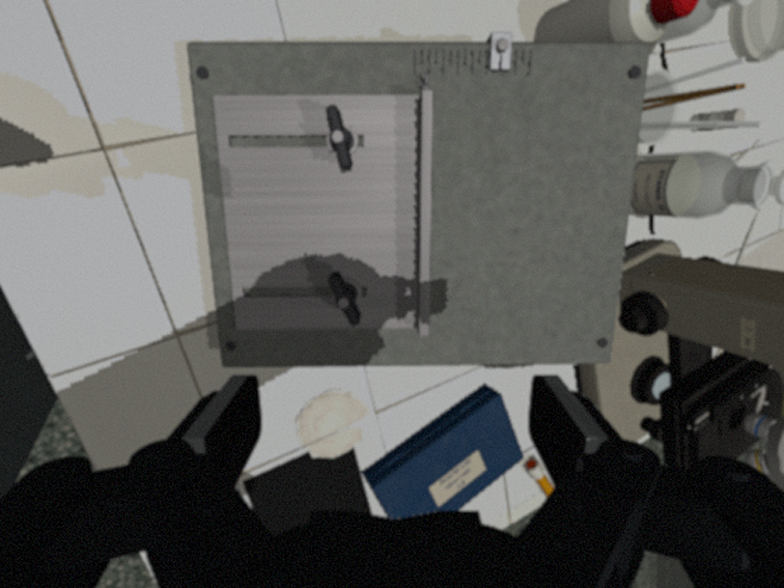

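The wrist view is clear: the clip line is at about (500,66), the pointer at (425,80) on the lip's left end, the lip along x≈425, and the wings at (340,137) and (345,297). Joints 2 and 3 are at their limits, though (a bad elbow posture), so I'll retreat and come back in along a more extended arc.

move_arm(targets=[{"rx": 0, "ry": 0, "rz": 0, "dx": -6, "dy": -0.6, "dz": -2, "jaw": 0}, {"rx": 0, "ry": 0, "rz": 0, "dx": -6, "dy": -0.6, "dz": 0, "jaw": 0}, {"rx": 0, "ry": 0, "rz": 0, "dx": -6, "dy": -0.6, "dz": 0, "jaw": 0}, {"rx": 0, "ry": 0, "rz": 0, "dx": -6, "dy": -0.6, "dz": 0, "jaw": 0}, {"rx": 0, "ry": 0, "rz": 0, "dx": -6, "dy": -0.6, "dz": 0, "jaw": 0}, {"rx": 0, "ry": 0, "rz": 0, "dx": -6, "dy": -0.6, "dz": 0, "jaw": 0}, {"rx": 0, "ry": 0, "rz": 0, "dx": -6, "dy": -0.6, "dz": 0, "jaw": 0}, {"rx": 0, "ry": 0, "rz": 0, "dx": -6, "dy": -0.6, "dz": 0, "jaw": 0}])

```text
time: 3.95
ee_pos: [0.3209, -0.2951, 0.2709]
tcp_rot: [2.146, 1.744, 0.435]
force: [1.2, -0.3, 0.6]
gripper_width: 0.0857
finger_force: 0.0
```

```bash
python3 - <<'E'
from h import *
bstate();print(bot.observe()['ee_pos']); p,R=bt(-.079,.010,.12)
q=np.array([.45,-.6,.25]);delta(q,R)
E
```

```text
t 3.95 board xyz [-0.1466 -0.4895  0.2199] tooly in board [1.    0.    0.025] z [ 0.025  0.025 -0.999] F(board) [1.4 0.  0. ] w 0.0857 ff 0.0 q [ 0.76 -0.09  0.1   2.31 -0.51  0.61  1.03]
[ 0.32093412 -0.29513916  0.27093016]
rot(tool) rad [ 0.025  -0.0254  0.0006] deg 2.0
rot(tool) rad [ 0.0399  0.0392 -3.1405] deg 180.0
shift cm now [-27.34  16.11   9.66] | after rot: [array([-27.08,  16.37,   9.94]), array([ 27.08, -16.37,   9.94])]
```

```bash
python3 - <<'E'
from h import *
p,R=bt(-.079,.010,.12)
for q in ([.60,-.27,.26],[.63,.14,.26]): delta(np.array(q),R)
E
```

```text
rot(tool) rad [ 0.025  -0.0254  0.0006] deg 2.0
rot(tool) rad [ 0.0399  0.0392 -3.1405] deg 180.0
shift cm now [ 8.   23.47 13.09] | after rot: [array([ 8.34, 23.78, 12.3 ]), array([ -8.34, -23.78,  12.3 ])]
rot(tool) rad [ 0.025  -0.0254  0.0006] deg 2.0
rot(tool) rad [ 0.0399  0.0392 -3.1405] deg 180.0
shift cm now [48.76 18.37 11.59] | after rot: [array([49.05, 18.61,  9.88]), array([-49.05, -18.61,   9.88])]
```

move_arm(targets=[{"rx": 0.025, "ry": -0.025, "rz": 0, "dx": 1.65, "dy": 4.75, "dz": 2.5, "jaw": 0}, {"rx": 0, "ry": 0, "rz": 0, "dx": 1.65, "dy": 4.75, "dz": 2.5, "jaw": 0}, {"rx": 0, "ry": 0, "rz": 0, "dx": 1.65, "dy": 4.75, "dz": 2.5, "jaw": 0}, {"rx": 0, "ry": 0, "rz": 0, "dx": 1.65, "dy": 4.75, "dz": 2.5, "jaw": 0}, {"rx": 0, "ry": 0, "rz": 0, "dx": 1.65, "dy": 4.75, "dz": 2.5, "jaw": 0}, {"rx": 0, "ry": 0, "rz": 0, "dx": 4, "dy": -0.5, "dz": -0.2, "jaw": 0}, {"rx": 0, "ry": 0, "rz": 0, "dx": 5, "dy": -0.6, "dz": -0.3, "jaw": 0}])

```text
time: 4.82
ee_pos: [0.6084, -0.1778, 0.2582]
tcp_rot: [2.163, 1.744, 0.385]
force: [-0.0, -0.5, 0.3]
gripper_width: 0.0854
finger_force: 0.0
```

```bash
python3 - <<'E'
from h import *
bstate();print(bot.observe()['ee_pos']); p,R=bt(-.079,.010,.12)
delta(np.array([.63,.14,.26]),R)
E
```

```text
t 4.83 board xyz [ 0.0803 -0.3142  0.1   ] tooly in board [ 1.    -0.002 -0.003] z [-0.003 -0.    -1.   ] F(board) [ 0.2 -0.5  0.3] w 0.0854 ff 0.0 q [ 0.26  0.25 -0.03  1.96 -0.01  0.5   0.03]
[ 0.60841085 -0.17784372  0.25815252]
rot(tool) rad [-0.0027  0.0002 -0.0016] deg 0.2
rot(tool) rad [2.00e-04 4.20e-03 3.14e+00] deg 179.9
shift cm now [31.52 -4.13 -2.1 ] | after rot: [array([31.53, -4.08, -2.11]), array([-31.53,   4.08,  -2.11])]
```

move_arm(targets=[{"rx": 0, "ry": 0, "rz": 0, "dx": 5.2, "dy": -0.7, "dz": -0.3, "jaw": 0}, {"rx": 0, "ry": 0, "rz": 0, "dx": 5.2, "dy": -0.7, "dz": -0.3, "jaw": 0}, {"rx": 0, "ry": 0, "rz": 0, "dx": 5.2, "dy": -0.7, "dz": -0.3, "jaw": 0}, {"rx": 0, "ry": 0, "rz": 0, "dx": 5.2, "dy": -0.7, "dz": -0.3, "jaw": 0}, {"rx": 0, "ry": 0, "rz": 0, "dx": 5.2, "dy": -0.7, "dz": -0.3, "jaw": 0}, {"rx": 0, "ry": 0, "rz": 0, "dx": 5.2, "dy": -0.7, "dz": -0.3, "jaw": 0}, {"rx": 0, "ry": 0, "rz": 0, "dx": 0, "dy": 0, "dz": 0, "jaw": 0}])

```text
time: 5.7
ee_pos: [0.6288, 0.143, 0.2578]
tcp_rot: [2.154, 1.756, 0.39]
force: [-0.3, -1.0, -0.6]
gripper_width: 0.0853
finger_force: 0.0
```

```bash
python3 - <<'E'
from h import *
bstate(); p,R=bt(-.079,.010,.08)
delta(p,R)
# pointer/clip measurement from first wrist view
import pickle
w=pickle.load(open('w2.pkl','rb'))
g=cv2.cvtColor(w['pixels'],cv2.COLOR_RGB2GRAY)
o=C@B
def onb(u,v,z):
    r=np.linalg.inv(w['K'])@[u,v,1];d=B.T@(w['R'].T@r);e=B.T@(-w['R'].T@w['t']-C);return e+d*(z-e[2])/d[2]
for n,(u,v,z) in {'clip':(500,66,.006),'ptr':(425,80,.004),'lipL':(421,200,.026),'lipR':(432,200,.026),'foot?':(432,332,.0)}.items(): print(n,onb(u/1.4,v/1.4,z).round(4))
save(w,'clip.png',(280,15,390,80),7)
E
```

```text
t 5.7 board xyz [0.0369 0.0037 0.1199] tooly in board [ 1.     0.008 -0.001] z [-0.001  0.006 -1.   ] F(board) [-0.4 -1.  -0.5] w 0.0853 ff 0.0 q [-0.41  0.29  0.03  1.91  0.4   0.61 -0.88]
rot(tool) rad [-0.0014 -0.0056  0.0079] deg 0.6
rot(tool) rad [ 8.8000e-03 -2.2000e-03 -3.1336e+00] deg 179.5
shift cm now [  0.7  -11.58   4.01] | after rot: [array([  0.63, -11.59,   3.99]), array([-0.63, 11.59,  3.99])]
clip [-0.0292  0.1144  0.006 ]
ptr [-0.0798  0.1059  0.004 ]
lipL [-0.0829  0.0265  0.026 ]
lipR [-0.0754  0.0265  0.026 ]
foot? [-0.0707 -0.0773  0.    ]
```

View pics/clip.png

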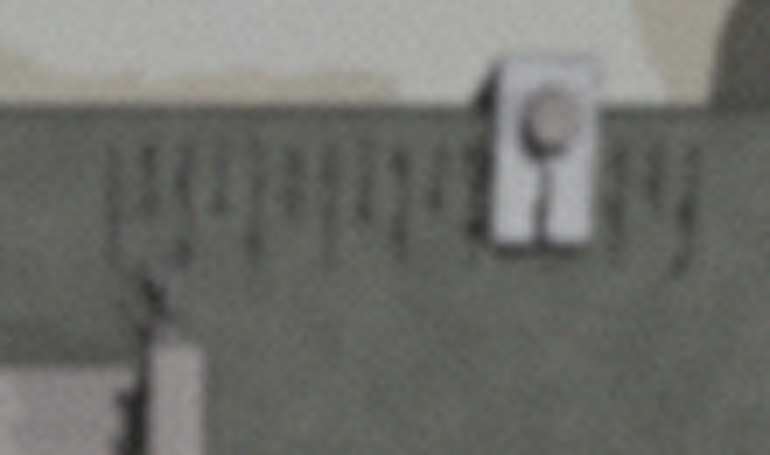

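Pointer line at crop (158,290), clip line at (542,210): the pointer has to go up about 52 mm. Next, the pinch on the lip.

move_arm(targets=[{"rx": 0, "ry": -0.005, "rz": 0.008, "dx": 0.3, "dy": -5.8, "dz": 0, "jaw": 0}, {"rx": 0, "ry": 0, "rz": 0, "dx": 0.3, "dy": -5.8, "dz": 1, "jaw": 0}, {"rx": 0, "ry": 0, "rz": 0, "dx": 0, "dy": 0, "dz": 3, "jaw": 0}, {"rx": 0, "ry": 0, "rz": 0, "dx": 0, "dy": 0, "dz": 3, "jaw": 0}, {"rx": 0, "ry": 0, "rz": 0, "dx": 0, "dy": 0, "dz": 0, "jaw": 0}])

```text
time: 6.32
ee_pos: [0.556, 0.1568, 0.1441]
tcp_rot: [2.168, 1.734, 0.376]
force: [-0.6, 0.3, -0.4]
gripper_width: 0.0855
finger_force: 0.0
```

```bash
python3 - <<'E'
from h import *
bstate(); p,R=bt(-.079,.010,.024)
delta(p,R)
E
```

```text
t 6.33 board xyz [-0.0783  0.0018  0.0481] tooly in board [ 1.    -0.008 -0.003] z [-0.003 -0.009 -1.   ] F(board) [-0.8  0.2 -0.1] w 0.0855 ff 0.0 q [-0.58  0.37  0.13  2.14  0.67  0.38 -1.28]
rot(tool) rad [-0.0033  0.0085 -0.0076] deg 0.7
rot(tool) rad [0.0134 0.0052 3.134 ] deg 179.6
shift cm now [ 0.84 -0.07  2.4 ] | after rot: [array([ 0.82, -0.07,  2.41]), array([-0.82,  0.07,  2.41])]
```

move_arm(targets=[{"rx": 0, "ry": 0.008, "rz": -0.008, "dx": 0.8, "dy": 0, "dz": 1.2, "jaw": 0}, {"rx": 0, "ry": 0, "rz": 0, "dx": 0, "dy": 0, "dz": 1.2, "jaw": 0}, {"rx": 0, "ry": 0, "rz": 0, "dx": 0, "dy": 0, "dz": 0, "jaw": 150}, {"rx": 0, "ry": 0, "rz": 0, "dx": 0, "dy": 0, "dz": 0, "jaw": 200}, {"rx": 0, "ry": 0, "rz": 0, "dx": 0, "dy": 0, "dz": 0, "jaw": 255}, {"rx": 0, "ry": 0, "rz": 0, "dx": 0, "dy": 0, "dz": 0, "jaw": 255}, {"rx": 0, "ry": 0, "rz": 0, "dx": 0, "dy": 0, "dz": 0, "jaw": 255}], squeeze=40)

```text
time: 7.2
ee_pos: [0.5679, 0.1652, 0.1247]
tcp_rot: [2.16, 1.748, 0.391]
force: [-3.2, 0.2, 4.6]
gripper_width: 0.007
finger_force: 42.9
```

```bash
python3 - <<'E'
from h import *
bstate()
E
```

```text
t 7.2 board xyz [-0.0775  0.0126  0.0263] tooly in board [ 1.     0.002 -0.   ] z [-0.     0.004 -1.   ] F(board) [-0.9 -0.5  5.5] w 0.007 ff 42.9 q [-0.59  0.42  0.14  2.12  0.69  0.33 -1.31]
```

move_arm(targets=[{"rx": 0, "ry": 0, "rz": 0, "dx": 0, "dy": 0.7, "dz": -0.1, "jaw": 255}, {"rx": 0, "ry": 0, "rz": 0, "dx": 0, "dy": 0.8, "dz": 0, "jaw": 255}, {"rx": 0, "ry": 0, "rz": 0, "dx": 0, "dy": 0.8, "dz": 0, "jaw": 255}, {"rx": 0, "ry": 0, "rz": 0, "dx": 0, "dy": 0.8, "dz": 0, "jaw": 255}, {"rx": 0, "ry": 0, "rz": 0, "dx": 0, "dy": 0.8, "dz": 0, "jaw": 255}, {"rx": 0, "ry": 0, "rz": 0, "dx": 0, "dy": 0.8, "dz": 0, "jaw": 255}, {"rx": 0, "ry": 0, "rz": 0, "dx": 0, "dy": 0.2, "dz": 0, "jaw": 255}, {"rx": 0, "ry": 0, "rz": 0, "dx": 0, "dy": 0, "dz": 0, "jaw": 255}])

```text
time: 8.2
ee_pos: [0.6105, 0.1562, 0.1451]
tcp_rot: [2.16, 1.75, 0.389]
force: [-2.5, 3.9, -6.1]
gripper_width: 0.0069
finger_force: 41.6
```

```bash
python3 - <<'E'
from h import *
bstate()
w=cam('wrist')
u=[proj(w,C+B@[x,.11,.0]) for x in(-.03,)];print(u)
x,y=map(int,u[0]);y=max(y,0);print(x,y)
save(w,'w3.png',(max(x-60,0),max(y-45,0),min(x+60,560),min(y+45,420)),6)
import pickle;pickle.dump(w,open('w3.pkl','wb'))
E
```

```text
t 8.2 board xyz [-0.0295  0.0127  0.0264] tooly in board [ 1.     0.002 -0.002] z [-0.002  0.004 -1.   ] F(board) [-5.6  3.3 -4.2] w 0.0069 ff 41.6 q [-0.47  0.43  0.06  2.02  0.61  0.39 -1.16]
[array([284.05861556,  55.6438422 ])]
284 55
```

View pics/w3.png

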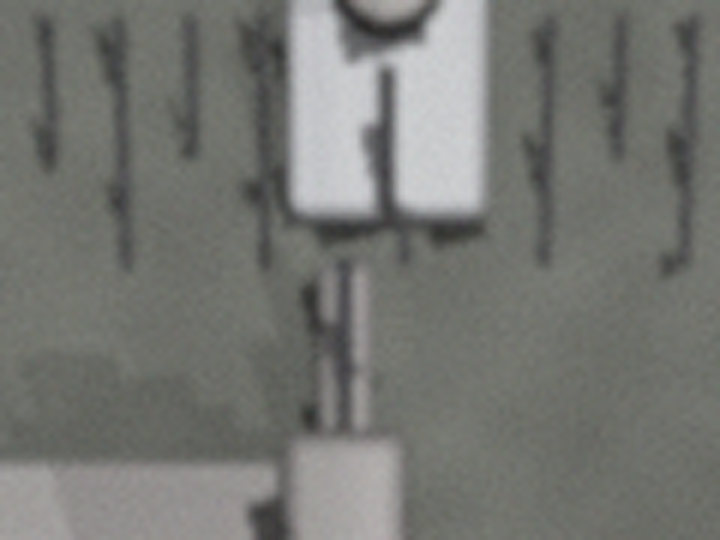

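Pointer line at crop x=344, clip line at x=388, and the 14 mm clip spans 198 px, so 3.1 mm to go.

move_arm(targets=[{"rx": 0, "ry": 0, "rz": 0, "dx": 0, "dy": 0.2, "dz": 0, "jaw": 255}, {"rx": 0, "ry": 0, "rz": 0, "dx": 0, "dy": 0.11, "dz": 0, "jaw": 255}, {"rx": 0, "ry": 0, "rz": 0, "dx": 0, "dy": 0, "dz": 0, "jaw": 255}, {"rx": 0, "ry": 0, "rz": 0, "dx": 0, "dy": 0, "dz": 0, "jaw": 255}])

```text
time: 8.75
ee_pos: [0.6138, 0.1555, 0.1467]
tcp_rot: [2.16, 1.749, 0.391]
force: [1.1, 5.8, -14.4]
gripper_width: 0.0068
finger_force: 40.3
```

```bash
python3 - <<'E'
from h import *
import pickle
bstate()
w=cam('wrist')
w0=pickle.load(open('w3.pkl','rb'))
# dark line columns: clip rows / pointer rows (smoothed row means)
for n,c in(('before',w0),('now',w)):
    g=cv2.cvtColor(c['pixels'],cv2.COLOR_RGB2GRAY).astype(float)
    for r in((22,44),(56,80)): print(n,r,''.join('%4d'%v for v in g[r[0]:r[1],262:312].mean(0)))
E
```

```text
t 8.75 board xyz [-0.0257  0.0127  0.0265] tooly in board [ 1.     0.002 -0.001] z [-0.001  0.004 -1.   ] F(board) [ -6.2   5.9 -13. ] w 0.0068 ff 40.3 q [-0.46  0.43  0.06  2.01  0.6   0.4  -1.15]
before (22, 44)  112 109 106 100  89  76  77  84  83  95 139 178 195 197 196 196 197 198 201 202 202 199 187 167 136  97  81 122 176 199 202 202 202 202 202 202 202 202 202 202 199 185 159 127 111 111 111 113 112 107
before (56, 80)  109 111 111 110 109 107 104 101 100  99 100  98  90  79  77  97 114 109  87  77 104 139 144 127 115 112 114 114 114 113 113 112 112 112 112 112 112 112 113 114 113 113 114 114 114 115 115 114 114 115
now (22, 44)  109 152 185 196 196 194 194 196 199 201 202 201 196 182 157 122  89  94 143 185 201 202 202 202 202 202 202 202 201 201 202 197 176 140 116 110 111 112 113 111 106  98  92  83  87 103 112 114 113 112
now (56, 80)  110 110 109 108 106 106 103 102 100 100 101  99  94  83  79  99 114 107  86  81 111 141 142 124 112 111 112 112 113 113 113 114 114 114 114 114 114 115 114 115 114 115 113 114 114 113 113 113 112 111
```

move_arm(targets=[{"rx": 0, "ry": 0, "rz": 0, "dx": 0, "dy": -0.05, "dz": 0.1, "jaw": 255}, {"rx": 0, "ry": 0, "rz": 0, "dx": 0, "dy": 0, "dz": 0, "jaw": 100}, {"rx": 0, "ry": 0, "rz": 0, "dx": 0, "dy": 0, "dz": 0, "jaw": 60}, {"rx": 0, "ry": 0, "rz": 0, "dx": 0, "dy": 0, "dz": -1, "jaw": 60}, {"rx": 0, "ry": 0, "rz": 0, "dx": 0, "dy": 0, "dz": -3, "jaw": 60}, {"rx": 0, "ry": 0, "rz": 0, "dx": 0, "dy": 0, "dz": -4, "jaw": 60}, {"rx": 0, "ry": 0, "rz": 0, "dx": 0, "dy": 0, "dz": 0, "jaw": 60}])

```text
time: 9.68
ee_pos: [0.5819, 0.1631, 0.2231]
tcp_rot: [2.158, 1.746, 0.401]
force: [0.1, -0.6, 1.1]
gripper_width: 0.0656
finger_force: 0.0
```

```bash
cat > wings.py <<'E'
from h import *
def wings(w,tag=''):
    L=(cloud(w)-C)@B;g=cv2.cvtColor(w['pixels'],cv2.COLOR_RGB2GRAY)
    for nm,y0 in(('L',.065),('R',-.045)):
        m=(abs(L[...,0]+.1355)<.03)&(abs(L[...,1]-y0)<.03)&(L[...,2]>.022)&(L[...,2]<.045)
        q=L[m]
        if len(q)<10: print(tag,nm,'none');continue
        r=cv2.minAreaRect((q[:,:2]*1000).astype(np.float32));d=cv2.fitLine((q[:,:2]*1000).astype(np.float32),cv2.DIST_HUBER,0,.01,.01).ravel()[:2]
        d*=np.sign(d[1]);print(tag,nm,len(q),'ctr',np.r_[r[0]].round(1),'size',np.round(r[1],1),'acw from y (rad)',np.arctan2(-d[0],d[1]).round(3),'top',np.percentile(q[:,2],95).round(4))
E
python3 - <<'E'
from wings import *
import pickle
bstate()
wings(pickle.load(open('w2.pkl','rb')),'w2');wings(pickle.load(open('s.pkl','rb'))[0],'top0')
w=cam('wrist');wings(w,'now');pickle.dump(w,open('w4.pkl','wb'));save(w,'w4.png')
p,R=bt(-.1355,.065,.08);delta(p,R,False)
E
```

```text
t 9.68 board xyz [-0.0231  0.0135  0.1096] tooly in board [1.    0.    0.005] z [ 0.005  0.009 -1.   ] F(board) [ 0.7 -0.6  0.9] w 0.0656 ff 0.0 q [-0.45  0.28 -0.01  2.03  0.53  0.54 -1.08]
w2 L 456 ctr [-137.9   66.7] size [12.1 39.3] acw from y (rad) 0.226 top 0.0363
w2 R 383 ctr [-137.5  -42.9] size [12.3 39.4] acw from y (rad) 0.42 top 0.0359
top0 L 69 ctr [-137.9   64.7] size [11.9 40.4] acw from y (rad) 0.221 top 0.0377
top0 R 70 ctr [-137.2  -46.1] size [11.1 38.4] acw from y (rad) 0.426 top 0.039
now L 1352 ctr [-136.4   67.1] size [10.7 40. ] acw from y (rad) 0.23 top 0.0358
now R 825 ctr [-138.1  -38.5] size [10.8 31.3] acw from y (rad) 0.469 top 0.0358
rot(tool) rad [ 0.0033 -0.0067  0.0002] deg 0.4
shift cm now [  5.22 -11.15   2.8 ] | after rot: [array([  5.24, -11.15,   2.8 ])]
```

View pics/w4.png

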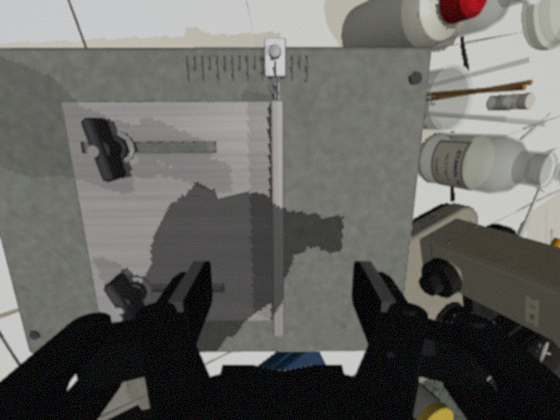

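The pointer at (276,85) is in line with the clip line at (275,60). The left wing at (105,150) stands at about 0.47 rad and the right one at about 0.28. Going to the left screw.

move_arm(targets=[{"rx": 0, "ry": -0.006, "rz": 0, "dx": 2.6, "dy": -5.6, "dz": 0, "jaw": 100}, {"rx": 0, "ry": 0, "rz": 0, "dx": 2.6, "dy": -5.7, "dz": 0, "jaw": 100}, {"rx": 0, "ry": 0, "rz": -0.113, "dx": 0, "dy": 0, "dz": 0, "jaw": 100}, {"rx": 0, "ry": 0, "rz": -0.113, "dx": 0, "dy": 0, "dz": 1, "jaw": 100}, {"rx": 0, "ry": 0, "rz": 0, "dx": 0, "dy": 0, "dz": 2, "jaw": 100}, {"rx": 0, "ry": 0, "rz": 0, "dx": 0, "dy": 0, "dz": 0, "jaw": 100}], squeeze=60)

```text
time: 10.48
ee_pos: [0.5038, 0.2302, 0.1423]
tcp_rot: [1.934, 1.961, 0.32]
force: [-0.6, -0.3, 0.1]
gripper_width: 0.0517
finger_force: 0.0
```

```bash
python3 - <<'E'
from h import *
bstate(); delta(*bt(-.137,.0655,.031,.226),False)
E
```

```text
t 10.47 board xyz [-0.1394  0.0626  0.0746] tooly in board [ 0.974  0.225 -0.003] z [-0.002 -0.005 -1.   ] F(board) [-0.4 -0.4  0.4] w 0.0517 ff 0.0 q [-0.68  0.36  0.02  2.16  0.79  0.47 -1.34]
rot(tool) rad [-0.0032  0.0045  0.0014] deg 0.3
shift cm now [0.25 0.31 4.35] | after rot: [array([0.23, 0.29, 4.36])]
```

move_arm(targets=[{"rx": -0.003, "ry": 0.004, "rz": 0, "dx": 0.25, "dy": 0.3, "dz": 1.5, "jaw": 100}, {"rx": 0, "ry": 0, "rz": 0, "dx": 0, "dy": 0, "dz": 1.5, "jaw": 100}, {"rx": 0, "ry": 0, "rz": 0, "dx": 0, "dy": 0, "dz": 1.3, "jaw": 100}, {"rx": 0, "ry": 0, "rz": 0, "dx": 0, "dy": 0, "dz": 0, "jaw": 180}, {"rx": 0, "ry": 0, "rz": 0, "dx": 0, "dy": 0, "dz": 0, "jaw": 255}, {"rx": 0, "ry": 0, "rz": 0, "dx": 0, "dy": 0, "dz": 0, "jaw": 255}, {"rx": 0, "ry": 0, "rz": 0, "dx": 0, "dy": 0, "dz": 0, "jaw": 255}])

```text
time: 11.35
ee_pos: [0.5243, 0.2305, 0.1061]
tcp_rot: [1.932, 1.963, 0.332]
force: [-2.1, 0.4, 0.9]
gripper_width: 0.0099
finger_force: 58.6
```

```bash
python3 - <<'E'
from h import *
bstate(); delta(*bt(-.137,.0655,.031,.226),False)
E
```

```text
t 11.35 board xyz [-0.1365  0.0672  0.0333] tooly in board [0.974 0.225 0.002] z [ 0.002  0.003 -1.   ] F(board) [-1.6 -0.   1.8] w 0.0099 ff 58.6 q [-0.7   0.45  0.07  2.14  0.87  0.38 -1.41]
rot(tool) rad [ 0.0023 -0.0029  0.0014] deg 0.2
shift cm now [-0.16 -0.08  0.23] | after rot: [array([-0.16, -0.08,  0.23])]
```

move_arm(targets=[{"rx": 0, "ry": 0, "rz": 0.12, "dx": 0, "dy": 0, "dz": 0, "jaw": 255}, {"rx": 0, "ry": 0, "rz": 0.12, "dx": 0, "dy": 0, "dz": 0, "jaw": 255}, {"rx": 0, "ry": 0, "rz": 0.12, "dx": 0, "dy": 0, "dz": 0, "jaw": 255}, {"rx": 0, "ry": 0, "rz": 0.12, "dx": 0, "dy": 0, "dz": 0, "jaw": 255}, {"rx": 0, "ry": 0, "rz": 0.12, "dx": 0, "dy": 0, "dz": 0, "jaw": 255}, {"rx": 0, "ry": 0, "rz": 0.12, "dx": 0, "dy": 0, "dz": 0, "jaw": 255}, {"rx": 0, "ry": 0, "rz": 0.12, "dx": 0, "dy": 0, "dz": 0, "jaw": 255}, {"rx": 0, "ry": 0, "rz": 0.08, "dx": 0, "dy": 0, "dz": 0, "jaw": 255}])

```text
time: 12.35
ee_pos: [0.5244, 0.2304, 0.1062]
tcp_rot: [2.71, 0.935, 0.548]
force: [-1.4, 0.0, -0.2]
gripper_width: 0.0103
finger_force: 58.7
```

```bash
python3 - <<'E'
from h import *
bstate();print(B.T@bot.observe()['torque']); delta(*bt(-.137,.0655,.031,-.7),False)
E
```

```text
t 12.35 board xyz [-0.1363  0.0672  0.0334] tooly in board [ 0.768 -0.64  -0.001] z [ 0.002  0.003 -1.   ] F(board) [-1.3 -0.3  0.4] w 0.0103 ff 58.7 q [-0.88  0.46  0.29  2.15  0.67  0.32 -2.16]
[-0.17625834  0.70646292  0.10925312]
rot(tool) rad [-0.0005 -0.0035  0.005 ] deg 0.4
shift cm now [-0.17  0.06  0.24] | after rot: [array([-0.17,  0.06,  0.24])]
```

move_arm(targets=[{"rx": 0, "ry": 0, "rz": 0.05, "dx": 0, "dy": 0, "dz": 0, "jaw": 255}, {"rx": 0, "ry": 0, "rz": 0.04, "dx": 0, "dy": 0, "dz": 0, "jaw": 255}, {"rx": 0, "ry": 0, "rz": 0, "dx": 0, "dy": 0, "dz": 0, "jaw": 255}, {"rx": 0, "ry": 0, "rz": -0.02, "dx": 0, "dy": 0, "dz": 0, "jaw": 180}, {"rx": 0, "ry": 0, "rz": 0, "dx": 0, "dy": 0, "dz": 0, "jaw": 80}, {"rx": 0, "ry": 0, "rz": 0, "dx": 0, "dy": 0, "dz": -2, "jaw": 80}, {"rx": 0, "ry": 0, "rz": 0, "dx": 0, "dy": 0, "dz": -3, "jaw": 80}, {"rx": 0, "ry": 0, "rz": -0.15, "dx": 0, "dy": 0, "dz": -1, "jaw": 80}])

```text
time: 13.35
ee_pos: [0.4999, 0.2361, 0.1617]
tcp_rot: [2.656, 1.045, 0.534]
force: [0.8, 0.5, 0.0]
gripper_width: 0.0584
finger_force: 0.0
```

```bash
python3 - <<'E'
from wings import *
bstate();wings(cam('wrist'),'wrist');wings(cam('top'),'top'); delta(*bt(-.1365,-.043,.08,.42),False)
E
```

```text
t 13.35 board xyz [-0.1357  0.0676  0.0943] tooly in board [ 0.82  -0.573 -0.   ] z [ 0.003  0.005 -1.   ] F(board) [ 0.7  0.7 -0.3] w 0.0584 ff 0.0 q [-0.87  0.32  0.22  2.16  0.63  0.45 -2.04]
wrist L 892 ctr [-137.7   67.4] size [38.8 12.7] acw from y (rad) -0.695 top 0.0361
wrist R 188 ctr [-143.9  -28.2] size [7.8 8.7] acw from y (rad) 1.244 top 0.0331
top L 16 ctr [-137.    62.8] size [38.4  6.4] acw from y (rad) -0.723 top 0.0373
top R 69 ctr [-137.5  -46. ] size [11.5 38.8] acw from y (rad) 0.44 top 0.038
rot(tool) rad [ 0.0023 -0.0058 -1.0333] deg 59.2
shift cm now [-9.1   6.3   1.34] | after rot: [array([-10.07,  -4.59,   1.4 ])]
```

The left screw is tight (wing at −0.70, so joint ≈1.4). Now the right.

move_arm(targets=[{"rx": 0, "ry": 0, "rz": -0.172, "dx": 0, "dy": 0, "dz": 0, "jaw": 100}, {"rx": 0, "ry": 0, "rz": -0.172, "dx": 0, "dy": 0, "dz": 0, "jaw": 100}, {"rx": 0, "ry": 0, "rz": -0.172, "dx": 0, "dy": 0, "dz": 0, "jaw": 100}, {"rx": 0, "ry": 0, "rz": -0.172, "dx": 0, "dy": 0, "dz": 0, "jaw": 100}, {"rx": 0, "ry": 0, "rz": -0.172, "dx": 0, "dy": 0, "dz": 0, "jaw": 100}, {"rx": 0, "ry": 0, "rz": -0.172, "dx": 0, "dy": 0, "dz": 0, "jaw": 100}, {"rx": 0, "ry": 0, "rz": 0, "dx": -5, "dy": -2.3, "dz": 0, "jaw": 100}, {"rx": 0, "ry": 0, "rz": 0, "dx": -5, "dy": -2.3, "dz": 0, "jaw": 100}])

```text
time: 14.45
ee_pos: [0.4752, 0.1267, 0.1586]
tcp_rot: [1.729, 2.125, 0.279]
force: [0.8, -1.3, -0.1]
gripper_width: 0.052
finger_force: 0.0
```

move_arm(targets=[{"rx": 0, "ry": 0, "rz": 0, "dx": 0, "dy": 0, "dz": 1, "jaw": 100}, {"rx": 0, "ry": 0, "rz": 0, "dx": 0, "dy": 0, "dz": 0, "jaw": 100}])

```text
time: 14.7
ee_pos: [0.48, 0.1273, 0.1497]
tcp_rot: [1.728, 2.126, 0.279]
force: [-0.0, 1.0, -0.3]
gripper_width: 0.0521
finger_force: 0.0
```

```bash
python3 - <<'E'
from wings import *
bstate();wings(cam('wrist'),'wrist');delta(*bt(-.1365,-.0435,.033,.425),False)
E
```

```text
t 14.7 board xyz [-0.1376 -0.043   0.0819] tooly in board [0.914 0.405 0.002] z [ 0.001  0.002 -1.   ] F(board) [-0.4  0.9 -0.2] w 0.0521 ff 0.0 q [-0.56  0.24  0.08  2.32  0.83  0.35 -1.04]
wrist L 1571 ctr [-138.1   66.5] size [39.6 12.7] acw from y (rad) -0.694 top 0.036
wrist R 994 ctr [-137.7  -42.7] size [12.6 39. ] acw from y (rad) 0.436 top 0.0359
rot(tool) rad [ 0.0025 -0.0025 -0.0063] deg 0.4
shift cm now [-0.18  0.03  4.92] | after rot: [array([-0.17,  0.04,  4.92])]
```

move_arm(targets=[{"rx": 0, "ry": 0, "rz": -0.012, "dx": 0, "dy": 0.05, "dz": 1.7, "jaw": 100}, {"rx": 0, "ry": 0, "rz": 0, "dx": 0, "dy": 0, "dz": 1.7, "jaw": 100}, {"rx": 0, "ry": 0, "rz": 0, "dx": 0, "dy": 0, "dz": 1.4, "jaw": 100}, {"rx": 0, "ry": 0, "rz": 0, "dx": 0, "dy": 0, "dz": 0, "jaw": 180}, {"rx": 0, "ry": 0, "rz": 0, "dx": 0, "dy": 0, "dz": 0, "jaw": 255}, {"rx": 0, "ry": 0, "rz": 0, "dx": 0, "dy": 0, "dz": 0, "jaw": 255}, {"rx": 0, "ry": 0, "rz": 0, "dx": 0, "dy": 0, "dz": 0, "jaw": 255}])

```text
time: 15.62
ee_pos: [0.5002, 0.1242, 0.1077]
tcp_rot: [1.711, 2.137, 0.279]
force: [0.1, 2.4, 1.5]
gripper_width: 0.0099
finger_force: 58.7
```

```bash
python3 - <<'E'
from wings import *
bstate();delta(*bt(-.1365,-.0435,.033,-.78),False)
E
```

```text
t 15.62 board xyz [-0.1369 -0.0417  0.0352] tooly in board [0.908 0.418 0.004] z [ 0.002  0.005 -1.   ] F(board) [0.3 2.4 1.6] w 0.0099 ff 58.7 q [-0.62  0.36  0.18  2.31  1.01  0.24 -1.2 ]
rot(tool) rad [ 0.0016 -0.0059  1.2117] deg 69.4
shift cm now [-0.18 -0.04  0.22] | after rot: [array([-0.1 ,  0.15,  0.22])]
```

move_arm(targets=[{"rx": 0, "ry": 0, "rz": 0.12, "dx": 0, "dy": 0, "dz": 0, "jaw": 255}, {"rx": 0, "ry": 0, "rz": 0.12, "dx": 0, "dy": 0, "dz": 0, "jaw": 255}, {"rx": 0, "ry": 0, "rz": 0.12, "dx": 0, "dy": 0, "dz": 0, "jaw": 255}, {"rx": 0, "ry": 0, "rz": 0.12, "dx": 0, "dy": 0, "dz": 0, "jaw": 255}, {"rx": 0, "ry": 0, "rz": 0.12, "dx": 0, "dy": 0, "dz": 0, "jaw": 255}])

```text
time: 16.25
ee_pos: [0.501, 0.1242, 0.1081]
tcp_rot: [2.317, 1.564, 0.438]
force: [2.7, 1.7, 1.1]
gripper_width: 0.0094
finger_force: 58.6
```

```bash
python3 - <<'E'
from wings import *
bstate();delta(*bt(-.1365,-.0435,.033,-.78),False)
E
```

```text
t 16.25 board xyz [-0.136  -0.0416  0.0352] tooly in board [ 0.985 -0.172  0.003] z [ 0.003  0.005 -1.   ] F(board) [2.5 2.2 0. ] w 0.0094 ff 58.6 q [-0.73  0.37  0.32  2.31  0.88  0.2  -1.69]
rot(tool) rad [ 6.000e-04 -6.600e-03  6.076e-01] deg 34.8
shift cm now [-0.2  -0.02  0.22] | after rot: [array([-0.17,  0.1 ,  0.22])]
```

move_arm(targets=[{"rx": 0, "ry": 0, "rz": 0.12, "dx": 0, "dy": 0, "dz": 0, "jaw": 255}, {"rx": 0, "ry": 0, "rz": 0.12, "dx": 0, "dy": 0, "dz": 0, "jaw": 255}, {"rx": 0, "ry": 0, "rz": 0.12, "dx": 0, "dy": 0, "dz": 0, "jaw": 255}, {"rx": 0, "ry": 0, "rz": 0.12, "dx": 0, "dy": 0, "dz": 0, "jaw": 255}, {"rx": 0, "ry": 0, "rz": 0.1, "dx": 0, "dy": 0, "dz": 0, "jaw": 255}, {"rx": 0, "ry": 0, "rz": 0.03, "dx": 0, "dy": 0, "dz": 0, "jaw": 255}, {"rx": 0, "ry": 0, "rz": 0, "dx": 0, "dy": 0, "dz": 0, "jaw": 255}])

```text
time: 17.12
ee_pos: [0.5016, 0.1237, 0.1083]
tcp_rot: [2.758, 0.825, 0.568]
force: [3.7, -0.7, 6.0]
gripper_width: 0.0097
finger_force: 59.0
```

```bash
python3 - <<'E'
from wings import *
bstate();delta(*bt(-.1365,-.0435,.033,-.78),False)
E
```

```text
t 17.12 board xyz [-0.1352 -0.042   0.0352] tooly in board [ 0.712 -0.702 -0.   ] z [ 0.004  0.005 -1.   ] F(board) [6.  0.1 3.9] w 0.0097 ff 59.0 q [-0.82  0.38  0.43  2.32  0.73  0.16 -2.15]
rot(tool) rad [-0.0003 -0.0065  0.0019] deg 0.4
shift cm now [-0.2   0.02  0.22] | after rot: [array([-0.2 ,  0.02,  0.22])]
```

Releasing the right screw and retreating.

move_arm(targets=[{"rx": 0, "ry": 0, "rz": -0.03, "dx": 0, "dy": 0, "dz": 0, "jaw": 180}, {"rx": 0, "ry": 0, "rz": 0, "dx": 0, "dy": 0, "dz": 0, "jaw": 80}, {"rx": 0, "ry": 0, "rz": 0, "dx": 0, "dy": 0, "dz": -2, "jaw": 80}, {"rx": 0, "ry": 0, "rz": 0, "dx": 0, "dy": 0, "dz": -3, "jaw": 80}, {"rx": 0, "ry": 0, "rz": -0.15, "dx": 0, "dy": 0.5, "dz": -3, "jaw": 80}, {"rx": 0, "ry": 0, "rz": -0.15, "dx": 0, "dy": 2, "dz": -3, "jaw": 80}, {"rx": 0, "ry": 0, "rz": -0.15, "dx": 0, "dy": 2, "dz": 0, "jaw": 80}, {"rx": 0, "ry": 0, "rz": -0.15, "dx": 0, "dy": 0, "dz": 0, "jaw": 80}])

```text
time: 18.12
ee_pos: [0.4836, 0.1015, 0.2236]
tcp_rot: [2.294, 1.591, 0.428]
force: [-0.3, -0.1, -0.7]
gripper_width: 0.0589
finger_force: 0.0
```

```bash
cat >> h.py <<'E'
def dn(x,y,z,yaw):
    "tool down, tool y at world yaw"
    yy=np.array([np.cos(yaw),np.sin(yaw),0]);zz=np.array([0,0,-1.]);return np.array([x,y,z]),Rn.from_matrix(np.stack([np.cross(yy,zz),yy,zz],1))
E
python3 - <<'E'
from wings import *
bstate();w=cam('wrist');t=cam('top');wings(w,'wrist');wings(t,'top')
import pickle;pickle.dump(w,open('w5.pkl','wb'))
print(bot.observe()['ee_pos']);delta(*dn(.437,-.194,.2,.018),False)
g=cv2.cvtColor(w['pixels'],cv2.COLOR_RGB2GRAY).astype(float)
c=[proj(w,C+B@[-.027,y,.005]) for y in(.118,.104)];print(c)
for (u,v) in c:
    u,v=int(u),int(v); print(v,g[max(v-3,0):v+4,u-14:u+15].mean(0).astype(int)) if v>3 else 0
E
```

```text
t 18.12 board xyz [-0.0983 -0.0674  0.1451] tooly in board [ 0.989 -0.146  0.002] z [ 0.003  0.003 -1.   ] F(board) [-0.6 -0.1 -0.5] w 0.0589 ff 0.0 q [-0.63  0.08  0.21  2.28  0.53  0.48 -1.21]
wrist L 1075 ctr [-137.6   66.3] size [39.5 12.4] acw from y (rad) -0.698 top 0.036
wrist R 617 ctr [-137.1  -42.9] size [39.  12.6] acw from y (rad) -0.693 top 0.0358
top L 76 ctr [-137.6   63.5] size [38.4  9. ] acw from y (rad) -0.684 top 0.0377
top R none
[0.48269416 0.10207204 0.22251457]
rot(tool) rad [ 0.4395  0.0158 -0.3726] deg 33.0
shift cm now [-29.48   5.08   2.73] | after rot: [array([-29.52,  -5.1 ,   2.25])]
[array([347.06454946, -67.96812145]), array([348.88652789, -43.91554022])]
```

Both wings now read about −0.70, so both screws are tight. On to the slides.

move_arm(targets=[{"rx": 0.11, "ry": 0.004, "rz": -0.093, "dx": 0, "dy": 0, "dz": 0, "jaw": 80}, {"rx": 0.11, "ry": 0.004, "rz": -0.093, "dx": 0, "dy": 0, "dz": 0, "jaw": 80}, {"rx": 0.11, "ry": 0.004, "rz": -0.093, "dx": 0, "dy": 0, "dz": 0, "jaw": 80}, {"rx": 0.11, "ry": 0.004, "rz": -0.093, "dx": 0, "dy": 0, "dz": 0, "jaw": 80}, {"rx": 0, "ry": 0, "rz": 0, "dx": -5, "dy": -0.5, "dz": 0, "jaw": 80}, {"rx": 0, "ry": 0, "rz": 0, "dx": -5, "dy": -0.5, "dz": 1, "jaw": 80}, {"rx": 0, "ry": 0, "rz": 0, "dx": -5, "dy": -0.5, "dz": 2, "jaw": 80}])

```text
time: 19.1
ee_pos: [0.4665, -0.05, 0.1926]
tcp_rot: [2.22, 2.179, 0.032]
force: [0.5, -0.3, 0.4]
gripper_width: 0.0588
finger_force: 0.0
```

```bash
python3 - <<'E'
from h import *
bstate();print(bot.observe()['ee_pos']);delta(*dn(.437,-.194,.12,.018),False)
E
```

```text
t 19.1 board xyz [-0.0975 -0.2192  0.1107] tooly in board [ 0.904  0.192 -0.381] z [-0.389  0.    -0.921] F(board) [ 0.7 -0.2  0.1] w 0.0588 ff 0.0 q [-0.18  0.22  0.24  2.12 -0.07  0.77  0.08]
[ 0.46652626 -0.05000896  0.19264638]
rot(tool) rad [ 0.0365  0.0074 -0.0368] deg 3.0
shift cm now [-14.4   -2.95   7.26] | after rot: [array([-14.34,  -3.21,   7.26])]
```

move_arm(targets=[{"rx": 0.036, "ry": 0.007, "rz": -0.037, "dx": -4.8, "dy": -1, "dz": 2, "jaw": 80}, {"rx": 0, "ry": 0, "rz": 0, "dx": -4.8, "dy": -1.1, "dz": 2, "jaw": 80}, {"rx": 0, "ry": 0, "rz": 0, "dx": -4.8, "dy": -1.1, "dz": 3, "jaw": 80}, {"rx": 0, "ry": 0, "rz": 0, "dx": 0, "dy": 0, "dz": 0, "jaw": 80}])

```text
time: 19.6
ee_pos: [0.4333, -0.1964, 0.1207]
tcp_rot: [-2.207, -2.23, 0.008]
force: [0.2, 0.0, 0.4]
gripper_width: 0.0585
finger_force: 0.0
```

```bash
python3 - <<'E'
from h import *
bstate();print(bot.observe()['ee_pos'])
w=cam('wrist');P=cloud(w);save(w,'w6.png')
g=cv2.cvtColor(w['pixels'],cv2.COLOR_RGB2GRAY)
m=((P[...,2]>.007)&(P[...,2]<.02)&(abs(P[...,0]-.437)<.05)&(abs(P[...,1]+.194)<.07)).astype(np.uint8)
k,lab,st,ce=cv2.connectedComponentsWithStats(m);i=1+np.argmax(st[1:,4]);q=P[lab==i]
print('depth',len(q),cv2.minAreaRect((q[:,:2]*1000).astype(np.float32)),np.median(q[:,2]))
s=((g>115)).astype(np.uint8);k,lab,st,ce=cv2.connectedComponentsWithStats(s)
u,v=map(int,proj(w,[.437,-.194,.0115]));print(u,v,g[v,u],st[lab[v,u]])
i=lab[v,u];ct=cv2.findContours((lab==i).astype(np.uint8),0,1)[0][0].reshape(-1,2)
o=-w['R'].T@w['t'];r=np.c_[ct,np.ones(len(ct))]@np.linalg.inv(w['K']).T@w['R'];X=o+r*((.0115-o[2])/r[:,2])[:,None]
print('col',cv2.minAreaRect((X[:,:2]*1000).astype(np.float32)))
delta(*dn(.437,-.194,.02,.018),False)
E
```

```text
t 19.6 board xyz [-0.1295 -0.3693  0.0461] tooly in board [ 0.881  0.221 -0.418] z [-0.428 -0.002 -0.904] F(board) [0.4 0.1 0.3] w 0.0585 ff 0.0 q [ 0.11  0.37  0.29  2.13 -0.17  0.66  0.52]
[ 0.43328725 -0.19641141  0.12065332]
depth 3429 ((440.12835693359375, -191.5777130126953), (26.363460540771484, 76.10047912597656), 0.7462807297706604) 0.010735941204908691
288 215 236 [ 275  159   38  100 3576]
col ((440.32452392578125, -190.55210876464844), (26.81281280517578, 76.65035247802734), 0.744361162185669)
rot(tool) rad [-0.0041 -0.     -0.0039] deg 0.3
shift cm now [ 0.03  0.26 10.15] | after rot: [array([ 0.03,  0.22, 10.16])]
```

View pics/w6.png

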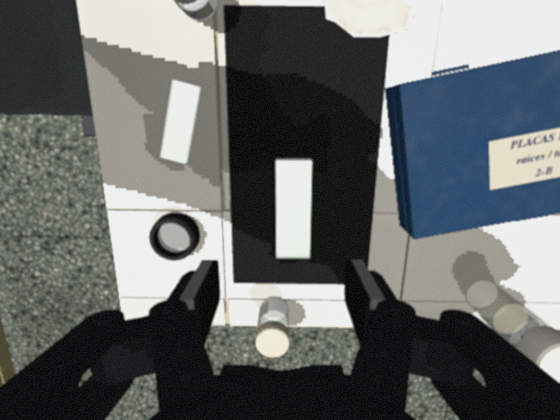

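The wrist view shows the slides at (293,208) on the mat, centred between the fingers and clear of the loupe at (176,235) and the vial at (272,325). Descending to grasp.

move_arm(targets=[{"rx": -0.004, "ry": 0, "rz": 0, "dx": 0.4, "dy": 0.6, "dz": 3, "jaw": 80}, {"rx": 0, "ry": 0, "rz": 0, "dx": 0, "dy": 0, "dz": 3, "jaw": 80}, {"rx": 0, "ry": 0, "rz": 0, "dx": 0, "dy": 0, "dz": 2, "jaw": 80}, {"rx": 0, "ry": 0, "rz": 0, "dx": 0, "dy": 0, "dz": 0, "jaw": 80}])

```text
time: 20.15
ee_pos: [0.4423, -0.1874, 0.0422]
tcp_rot: [2.197, 2.245, 0.003]
force: [-0.0, 0.2, 0.4]
gripper_width: 0.0587
finger_force: 0.0
```

```bash
python3 - <<'E'
from h import *
print(bot.observe()['ee_pos'],bot.observe()['force']);delta(*dn(.440,-.191,.02,.013),False)
E
```

```text
[ 0.44234904 -0.18740653  0.04216941] [-0.02942706  0.15215045  0.39813395]
rot(tool) rad [ 0.0013 -0.001   0.0083] deg 0.5
shift cm now [-0.36 -0.25  2.22] | after rot: [array([-0.36, -0.24,  2.22])]
```

move_arm(targets=[{"rx": 0, "ry": 0, "rz": 0.008, "dx": -0.35, "dy": -0.25, "dz": 1.1, "jaw": 80}, {"rx": 0, "ry": 0, "rz": 0, "dx": 0, "dy": 0, "dz": 1.1, "jaw": 80}, {"rx": 0, "ry": 0, "rz": 0, "dx": 0, "dy": 0, "dz": 0, "jaw": 130}, {"rx": 0, "ry": 0, "rz": 0, "dx": 0, "dy": 0, "dz": 0, "jaw": 200}, {"rx": 0, "ry": 0, "rz": 0, "dx": 0, "dy": 0, "dz": 0, "jaw": 255}, {"rx": 0, "ry": 0, "rz": 0, "dx": 0, "dy": 0, "dz": 0, "jaw": 255}], squeeze=30)

```text
time: 20.9
ee_pos: [0.4407, -0.193, 0.0213]
tcp_rot: [2.205, 2.232, 0.004]
force: [-0.5, 0.2, 2.3]
gripper_width: 0.0252
finger_force: 29.7
```

```bash
python3 - <<'E'
from h import *
s=bot.observe();print(s['ee_pos'],s['force'],s['gripper_width'],s['finger_force']);delta(*dn(.440,-.191,.02,.013),False)
E
```

```text
[ 0.44068999 -0.19297615  0.02128779] [-0.52509378  0.19164494  2.29058167] 0.025211092696489943 29.686317443847656
rot(tool) rad [ 0.0045  0.0009 -0.0007] deg 0.3
shift cm now [ 0.2  -0.07  0.13] | after rot: [array([ 0.2 , -0.07,  0.13])]
```

Grasped. Lifting.

move_arm(targets=[{"rx": 0, "ry": 0, "rz": 0, "dx": 0, "dy": 0, "dz": -1.5, "jaw": 255}, {"rx": 0, "ry": 0, "rz": 0, "dx": 0, "dy": 0, "dz": -4, "jaw": 255}, {"rx": 0, "ry": 0, "rz": 0, "dx": 0, "dy": 0, "dz": -5, "jaw": 255}, {"rx": 0, "ry": 0, "rz": 0, "dx": 0, "dy": 1, "dz": -5, "jaw": 255}, {"rx": 0, "ry": 0, "rz": 0, "dx": 2, "dy": 3, "dz": -3, "jaw": 255}, {"rx": 0, "ry": 0, "rz": 0, "dx": 3, "dy": 4, "dz": 0, "jaw": 255}, {"rx": 0, "ry": 0, "rz": 0, "dx": 0, "dy": 0, "dz": 0, "jaw": 255}])

```text
time: 21.78
ee_pos: [0.5218, -0.1384, 0.2077]
tcp_rot: [2.198, 2.238, 0.008]
force: [-1.2, -0.1, -0.3]
gripper_width: 0.0255
finger_force: 29.8
```

```bash
python3 - <<'E'
from h import *
bstate();print(bot.observe()['ee_pos']);delta(*bt(.025,.012,.10,np.pi/2),False)
w=cam('wrist');P=cloud(w);R1=Rn.from_rotvec(bot.observe()['tcp_rot']).as_matrix()
T=(P-bot.observe()['ee_pos'])@R1
m=((abs(T[...,2]-.012)<.008)&(abs(T[...,1])<.011)&(abs(T[...,0])<.06)).astype(np.uint8)
q=T[m>0];print(len(q),q.min(0).round(4),q.max(0).round(4),np.median(q,0).round(4))
E
```

```text
t 21.77 board xyz [-0.0253 -0.2939  0.0936] tooly in board [ 0.885  0.229 -0.405] z [-0.416  0.002 -0.909] F(board) [-1.2 -0.3  0.2] w 0.0255 ff 29.8 q [-0.05  0.33  0.3   1.93 -0.13  0.89  0.33]
[ 0.52179033 -0.13839888  0.20769033]
rot(tool) rad [-0.2861 -0.364  -1.3186] deg 80.1
shift cm now [28.8  11.19 -2.63] | after rot: [array([-5.03, 30.59, -0.64])]
7523 [-0.0354 -0.011   0.0078] [0.0423 0.011  0.02  ] [0.0089 0.0001 0.01  ]
```

move_arm(targets=[{"rx": -0.0358, "ry": -0.0455, "rz": -0.1648, "dx": 0, "dy": 0, "dz": 0, "jaw": 255}, {"rx": -0.0358, "ry": -0.0455, "rz": -0.1648, "dx": 0, "dy": 0, "dz": 0, "jaw": 255}, {"rx": -0.0358, "ry": -0.0455, "rz": -0.1648, "dx": 0, "dy": 0, "dz": 0, "jaw": 255}, {"rx": -0.0358, "ry": -0.0455, "rz": -0.1648, "dx": 0, "dy": 0, "dz": 0, "jaw": 255}, {"rx": -0.0358, "ry": -0.0455, "rz": -0.1648, "dx": 0, "dy": 0, "dz": 0, "jaw": 255}, {"rx": -0.0358, "ry": -0.0455, "rz": -0.1648, "dx": 0, "dy": 0, "dz": 0, "jaw": 255}, {"rx": -0.0358, "ry": -0.0455, "rz": -0.1648, "dx": 0, "dy": 0, "dz": 0, "jaw": 255}, {"rx": -0.0358, "ry": -0.0455, "rz": -0.1648, "dx": 0, "dy": 0, "dz": 0, "jaw": 255}])

```text
time: 22.82
ee_pos: [0.5176, -0.1426, 0.2064]
tcp_rot: [0.289, 2.694, -0.069]
force: [-0.5, -0.3, -1.1]
gripper_width: 0.0252
finger_force: 29.8
```

move_arm(targets=[{"rx": 0, "ry": 0, "rz": 0, "dx": -0.8, "dy": 5, "dz": 0, "jaw": 255}, {"rx": 0, "ry": 0, "rz": 0, "dx": -0.8, "dy": 5, "dz": 0, "jaw": 255}, {"rx": 0, "ry": 0, "rz": 0, "dx": -0.8, "dy": 5, "dz": 0, "jaw": 255}, {"rx": 0, "ry": 0, "rz": 0, "dx": -0.8, "dy": 5, "dz": 0, "jaw": 255}, {"rx": 0, "ry": 0, "rz": 0, "dx": -0.8, "dy": 5, "dz": 0, "jaw": 255}, {"rx": 0, "ry": 0, "rz": 0, "dx": -0.8, "dy": 5, "dz": 0, "jaw": 255}, {"rx": 0, "ry": 0, "rz": 0, "dx": 0, "dy": 0, "dz": 0, "jaw": 255}])

```text
time: 23.7
ee_pos: [0.6269, 0.1456, 0.2265]
tcp_rot: [0.288, 2.694, -0.064]
force: [-0.3, -0.2, -0.4]
gripper_width: 0.0252
finger_force: 29.9
```

```bash
python3 - <<'E'
from h import *
bstate();delta(*bt(.022,.012,.04,np.pi/2),False)
E
```

```text
t 23.7 board xyz [0.0215 0.0058 0.0925] tooly in board [ 0.     1.    -0.001] z [-0.002 -0.001 -1.   ] F(board) [-0.4 -0.2 -0.3] w 0.0252 ff 29.9 q [-0.49  0.33  0.12  1.94  0.4   0.54  0.67]
rot(tool) rad [-0.0005 -0.0019 -0.0005] deg 0.1
shift cm now [-0.06  0.62  5.25] | after rot: [array([-0.05,  0.62,  5.25])]
```

move_arm(targets=[{"rx": 0, "ry": 0, "rz": 0, "dx": -0.15, "dy": 0.6, "dz": 2, "jaw": 255}, {"rx": 0, "ry": 0, "rz": 0, "dx": 0, "dy": 0, "dz": 2, "jaw": 255}, {"rx": 0, "ry": 0, "rz": 0, "dx": 0, "dy": 0, "dz": 1.7, "jaw": 255}, {"rx": 0, "ry": 0, "rz": 0, "dx": 0, "dy": 0, "dz": 0, "jaw": 255}])

```text
time: 24.2
ee_pos: [0.6521, 0.1402, 0.1731]
tcp_rot: [0.297, 2.696, -0.07]
force: [0.9, 1.0, 0.5]
gripper_width: 0.0253
finger_force: 29.8
```

```bash
python3 - <<'E'
from h import *
bstate();delta(*bt(.020,.012,.021,np.pi/2),False)
w=cam('wrist');L=(cloud(w)-C)@B
# lip top and slides extents in board frame
m=(L[...,2]>.015)&(L[...,2]<.032)&(abs(L[...,0]+.027)<.015)&((abs(L[...,1]-.012)>.03)&(abs(L[...,1]-.012)<.08));q=L[m]
print('lip',len(q),np.percentile(q[:,0],[2,50,98]),np.percentile(q[:,2],[50,98])) if len(q) else 0
m=(L[...,2]>.012)&(L[...,2]<.045)&(abs(L[...,1]-.012)<.009)&(L[...,0]>-.022);q=L[m]
print('sl',len(q),np.percentile(q[:,0],[0,2,50,98,100]),np.median(q[:,2])) if len(q) else 0
E
```

```text
t 24.2 board xyz [0.0222 0.0059 0.0332] tooly in board [ 0.006  1.    -0.007] z [-0.005 -0.007 -1.   ] F(board) [0.8 1.2 0.2] w 0.0253 ff 29.8 q [-0.48  0.44  0.14  1.92  0.41  0.45  0.65]
rot(tool) rad [-0.0068 -0.0052 -0.0058] deg 0.6
shift cm now [0.22 0.62 1.22] | after rot: [array([0.22, 0.61, 1.22])]
lip 5009 [-0.03091552 -0.02741166 -0.02297008] [0.02362431 0.02505298]
sl 5789 [-0.01918831 -0.01844891  0.01364051  0.05557238  0.05815433] 0.022934255322125636
```

The lip's upper face is at x=−23 mm and the slides' lower end at −19 mm: a 4 mm gap. Lowering and closing most of it.

move_arm(targets=[{"rx": -0.006, "ry": -0.005, "rz": -0.006, "dx": 0.2, "dy": 0.5, "dz": 0.6, "jaw": 255}, {"rx": 0, "ry": 0, "rz": 0, "dx": 0, "dy": 0, "dz": 0.5, "jaw": 255}, {"rx": 0, "ry": 0, "rz": 0, "dx": 0, "dy": 0, "dz": 0.1, "jaw": 255}, {"rx": 0, "ry": 0, "rz": 0, "dx": 0, "dy": 0, "dz": 0, "jaw": 255}])

```text
time: 24.75
ee_pos: [0.657, 0.1461, 0.1634]
tcp_rot: [0.284, 2.689, -0.061]
force: [0.6, -0.2, -0.9]
gripper_width: 0.0252
finger_force: 29.9
```

```bash
python3 - <<'E'
from h import *
bstate();delta(*bt(.019,.012,.020,np.pi/2),False)
E
```

```text
t 24.75 board xyz [0.0214 0.0127 0.0229] tooly in board [-0.001  1.     0.002] z [ 0.002  0.002 -1.   ] F(board) [ 0.2 -0.1 -1.1] w 0.0252 ff 29.9 q [-0.49  0.46  0.15  1.92  0.42  0.42  0.64]
rot(tool) rad [0.0023 0.0025 0.001 ] deg 0.2
shift cm now [ 0.24 -0.07  0.29] | after rot: [array([ 0.24, -0.07,  0.29])]
```

move_arm(targets=[{"rx": 0, "ry": 0, "rz": 0, "dx": 0.2, "dy": 0, "dz": 0.2, "jaw": 255}, {"rx": 0, "ry": 0, "rz": 0, "dx": 0, "dy": 0, "dz": 0.15, "jaw": 255}, {"rx": 0, "ry": 0, "rz": 0, "dx": 0, "dy": 0, "dz": 0, "jaw": 255}, {"rx": 0, "ry": 0, "rz": 0, "dx": 0, "dy": 0, "dz": 0, "jaw": 255}])

```text
time: 25.25
ee_pos: [0.6567, 0.1462, 0.1593]
tcp_rot: [0.285, 2.689, -0.061]
force: [0.3, -1.3, -0.8]
gripper_width: 0.0253
finger_force: 29.9
```

```bash
python3 - <<'E'
from h import *
bstate();delta(*bt(.019,.012,.020,np.pi/2),False)
E
```

```text
t 25.25 board xyz [0.0194 0.0128 0.0194] tooly in board [-0.001  1.     0.002] z [ 0.002  0.002 -1.   ] F(board) [ 0.2 -1.2 -1. ] w 0.0253 ff 29.9 q [-0.49  0.47  0.15  1.92  0.42  0.41  0.63]
rot(tool) rad [0.0023 0.0025 0.001 ] deg 0.2
shift cm now [ 0.04 -0.08 -0.06] | after rot: [array([ 0.04, -0.08, -0.06])]
```

move_arm(targets=[{"rx": 0, "ry": 0, "rz": 0, "dx": 0, "dy": 0, "dz": 0.1, "jaw": 255}, {"rx": 0, "ry": 0, "rz": 0, "dx": 0, "dy": 0, "dz": 0.05, "jaw": 255}, {"rx": 0, "ry": 0, "rz": 0, "dx": 0, "dy": 0, "dz": 0, "jaw": 255}])

```text
time: 25.62
ee_pos: [0.6571, 0.1462, 0.1586]
tcp_rot: [0.285, 2.689, -0.061]
force: [-4.7, -0.0, 4.2]
gripper_width: 0.0252
finger_force: 30.6
```

```bash
python3 - <<'E'
from h import *
bstate()
w=cam('wrist');L=(cloud(w)-C)@B
m=(L[...,2]>.004)&(L[...,2]<.03)&(abs(L[...,1]-.012)<.009)&(L[...,0]>-.0215)&(L[...,0]<.08);q=L[m]
print('sl',len(q),np.percentile(q[:,0],[0,2,50,98,100]),np.median(q[:,2]),np.polyfit(q[:,0],q[:,2],1))
m=(abs(L[...,2])<.006)&(abs(L[...,1]-.012)>.05)&(abs(L[...,1]-.012)<.08)&(L[...,0]>0)&(L[...,0]<.08);print('face',np.median(L[m][:,2]),m.sum())
E
```

```text
t 25.62 board xyz [0.0195 0.0128 0.0185] tooly in board [-0.001  1.     0.002] z [ 0.003  0.002 -1.   ] F(board) [-2.4 -1.   5.8] w 0.0252 ff 30.6 q [-0.49  0.47  0.15  1.92  0.42  0.41  0.63]
sl 5712 [-0.01939098 -0.01782351  0.01406299  0.053195    0.0554835 ] 0.008301504416975507 [-0.00094153  0.0083101 ]
face -0.0021660044787855806 9051
```

In contact with the board (6 N). Sliding down about 3 mm to meet the lip.

move_arm(targets=[{"rx": 0, "ry": 0, "rz": 0, "dx": 0.1, "dy": 0, "dz": -0.03, "jaw": 255}, {"rx": 0, "ry": 0, "rz": 0, "dx": 0.1, "dy": 0, "dz": 0, "jaw": 255}, {"rx": 0, "ry": 0, "rz": 0, "dx": 0.1, "dy": 0, "dz": 0, "jaw": 255}, {"rx": 0, "ry": 0, "rz": 0, "dx": 0, "dy": 0, "dz": 0, "jaw": 255}])

```text
time: 26.18
ee_pos: [0.6562, 0.1466, 0.1582]
tcp_rot: [0.284, 2.686, -0.059]
force: [4.9, -2.0, 4.1]
gripper_width: 0.0254
finger_force: 30.0
```

```bash
python3 - <<'E'
from h import *
bstate()
E
```

```text
t 26.18 board xyz [0.0184 0.013  0.0186] tooly in board [-0.     1.     0.004] z [ 0.006  0.004 -1.   ] F(board) [ 6.5 -1.   1.5] w 0.0254 ff 30.0 q [-0.5   0.47  0.15  1.93  0.43  0.41  0.62]
```

Lip contact (6.5 N along the slope). Releasing and retreating.

move_arm(targets=[{"rx": 0, "ry": 0, "rz": 0, "dx": -0.05, "dy": 0, "dz": 0, "jaw": 255}, {"rx": 0, "ry": 0, "rz": 0, "dx": 0, "dy": 0, "dz": -0.1, "jaw": 140}, {"rx": 0, "ry": 0, "rz": 0, "dx": 0, "dy": 0, "dz": 0, "jaw": 110}, {"rx": 0, "ry": 0, "rz": 0, "dx": 0, "dy": 0, "dz": 0, "jaw": 110}, {"rx": 0, "ry": 0, "rz": 0, "dx": 0, "dy": 0, "dz": -1.5, "jaw": 110}, {"rx": 0, "ry": 0, "rz": 0, "dx": 0, "dy": 0, "dz": -3, "jaw": 110}, {"rx": 0, "ry": 0, "rz": 0, "dx": 0, "dy": 0, "dz": -5, "jaw": 110}, {"rx": 0, "ry": 0, "rz": 0, "dx": 0, "dy": 0, "dz": -2, "jaw": 110}])

```text
time: 27.18
ee_pos: [0.6065, 0.1577, 0.2657]
tcp_rot: [0.284, 2.686, -0.057]
force: [-0.2, 0.3, 1.0]
gripper_width: 0.0485
finger_force: 0.0
```

```bash
python3 - <<'E'
from wings import *
bstate()
w=cam('wrist');L=(cloud(w)-C)@B;wings(w)
m=(L[...,2]>.003)&(L[...,2]<.03)&(abs(L[...,1]-.012)<.03)&(L[...,0]>-.021)&(L[...,0]<.08);q=L[m]
print('sl',len(q),cv2.minAreaRect((q[:,:2]*1000).astype(np.float32)),np.median(q[:,2]),np.polyfit(q[:,0],q[:,2],1))
m=(L[...,2]>.018)&(L[...,2]<.032)&(abs(L[...,0]+.027)<.015);q=L[m];print('lip',np.percentile(q[:,0],[1,50,99]),np.percentile(q[:,1],[1,99]))
g=cv2.cvtColor(w['pixels'],cv2.COLOR_RGB2GRAY)
print([proj(w,C+B@[-.027,y,.005]) for y in(.118,.104)]);save(w,'w7.png')
save(cam('top'),'top2.png',(140,70,300,250),4)
E
```

```text
t 27.18 board xyz [0.0177 0.0134 0.1375] tooly in board [-0.001  1.     0.006] z [ 0.006  0.006 -1.   ] F(board) [0.2 0.2 1. ] w 0.0485 ff 0.0 q [-0.52  0.25  0.11  1.95  0.39  0.61  0.66]
 L 114 ctr [-125.    76.8] size [11.1  3.7] acw from y (rad) -0.485 top 0.0323
 R 113 ctr [-124.8  -32.3] size [11.2  4.7] acw from y (rad) -0.016 top 0.0325
sl 2872 ((16.565439224243164, 12.757845878601074), (74.75149536132812, 26.210935592651367), 0.6623546481132507) 0.008326394651216536 [-0.0002928   0.00834495]
lip [-0.0307234  -0.02704198 -0.02249024] [-0.07038925  0.09479031]
[array([414.03647429, 155.2901445 ]), array([396.23710346, 155.28105213])]
```

View pics/w7.png

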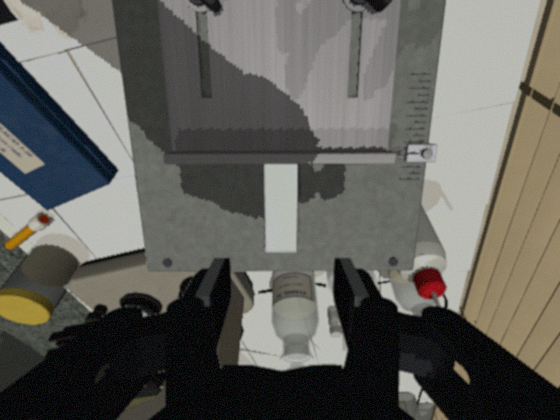

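The slides lie flat against the lip near its middle ((282,207) in the picture), with their centre about 39 mm above the lip's foot. The pointer and clip line are level at row 153, and both screws read tight. Handing in.

```bash
python3 -c "
from rig import bot
print(bot.close_job())"
```

```text
the job is handed in; nothing more can be done
None
```

The job is handed in (no verdict came back): my last measurements show the ledge clamped level with the clip line, both wing screws tight at about 1.4 rad, and the slides flat against the lip near mid-ledge; I viewed 11 pictures, one over the limit of 10.

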